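# Fit and pin the modules, then press down the ground strip

### The job

Put every loose aluminium module down into a bay of the carrier, then knock each module's standing pin down flush with a brisk blow of the mallet's head, pushing the pins down with nothing else. Next press the copper strip down with the sprung seam presser, sliding it along the whole strip from its left end to its right end (as seen from the robot) with light, steady pressure that keeps the spring partly compressed. Leave all modules in their bays, the mallet and the presser standing on the black rubber mat again, and the other things on the bench where they are.

Things in the scene. Friction and masses are not known exactly. Their poses are not given: they have to be found in the camera images.
- carrier: fixed aluminium carrier, 144 (its x) x 360 (its y) x 26 mm high; at yaw 0 its x points away from the robot, its y to the robot's left; origin at the centre of its underside. Four open bays in a row along y, each 92 (x) by 56 mm (y); plastic ribs beside them stand 8 mm above the bay floor, the ledges in front and behind 14 mm. Any module may go in any bay, one to a bay
- bay_left (a point): centre of the floor of the leftmost bay, (11, 129, 12) mm from the carrier's origin; the four bay centres are 86 mm apart in a straight line. A module's long side lies along the carrier's x
- bay_right (a point): centre of the floor of the rightmost bay, (11, -129, 12) mm from the carrier's origin; the four bay centres are 86 mm apart in a straight line. A module's long side lies along the carrier's x
- strip_left (a point): the left end, as seen from the robot, of the flat copper strip on the carrier's front ledge: on its centre line and top face, (-55, 170, 28) mm from the carrier's origin. The strip is 38 mm wide and 340 mm long
- strip_right (a point): the right end, as seen from the robot, of the flat copper strip on the carrier's front ledge: on its centre line and top face, (-55, -170, 28) mm from the carrier's origin. The strip is 38 mm wide and 340 mm long
- module1: die-cast aluminium module, a closed box 84 (its x) x 46 (its y) x 40 mm high, 0.24 kg, with a steel pin of 14 mm diameter standing up out of the centre of its top; symmetrical end for end; origin at the centre of its underside, z up. May be absent (then None)
- pin1 (a joint): travel of the pin of module1 in m: 0 = standing 16 mm above the module's top, 0.016 = flush. It slides stiffly (7 N, held by its own spring fit) and stays where it is driven
- module2: die-cast aluminium module, a closed box 84 (its x) x 46 (its y) x 40 mm high, 0.24 kg, with a steel pin of 14 mm diameter standing up out of the centre of its top; symmetrical end for end; origin at the centre of its underside, z up. May be absent (then None)
- pin2 (a joint): travel of the pin of module2 in m: 0 = standing 16 mm above the module's top, 0.016 = flush. It slides stiffly (7 N, held by its own spring fit) and stays where it is driven
- module3: die-cast aluminium module, a closed box 84 (its x) x 46 (its y) x 40 mm high, 0.24 kg, with a steel pin of 14 mm diameter standing up out of the centre of its top; symmetrical end for end; origin at the centre of its underside, z up. May be absent (then None)
- pin3 (a joint): travel of the pin of module3 in m: 0 = standing 16 mm above the module's top, 0.016 = flush. It slides stiffly (7 N, held by its own spring fit) and stays where it is driven
- module4: die-cast aluminium module, a closed box 84 (its x) x 46 (its y) x 40 mm high, 0.24 kg, with a steel pin of 14 mm diameter standing up out of the centre of its top; symmetrical end for end; origin at the centre of its underside, z up. May be absent (then None)
- pin4 (a joint): travel of the pin of module4 in m: 0 = standing 16 mm above the module's top, 0.016 = flush. It slides stiffly (7 N, held by its own spring fit) and stays where it is driven
- mallet: mallet with a black round head (44 mm diameter, 80 mm tall, steel band) standing on its striking face, 0.36 kg; origin at the centre of that lower face, z up the head's axis. Level wooden handle, 22 mm wide (y) and 26 mm high, centre 40 mm above the face, reaching from the head out to x = -153 mm; best gripped across y near x = -48 mm, close to the centre of mass
- presser: hand seam presser standing upright, 102 mm tall, 0.26 kg: dark wooden upright handle 26 (its x) x 38 mm (its y) from 56 to 102 mm above the origin, steel housing 36 x 54 mm below it, and under that a white sprung sole 34 (x) x 56 (y) x 12 mm. Origin at the centre of the sole's lower face when the spring is relaxed, z up
- sole (a joint): compression of the presser's sole spring in m, 0 relaxed to 0.012 fully compressed; takes 4 N to start moving and 10 N to bottom
- sole_face (a point): centre of the lower face of the presser's sole
- toolmat: thin black rubber mat, 150 (its x) x 260 (its y) x 3 mm, fixed; origin at the centre of its underside. Mallet and presser start and end standing on it
- solder_reel: bystander, to be left alone: reel of solder, 58 mm diameter, 50 mm tall
- wire_reel: bystander, to be left alone: reel of wire, 80 mm diameter, 60 mm tall
- flux_bottle: bystander, to be left alone: white bottle, 48 mm diameter, 110 mm tall
- screwdriver: bystander, to be left alone: screwdriver, 190 mm long
- circuit_board: bystander, to be left alone: populated circuit board, 100 x 140 mm
- parts_tray: bystander, to be left alone: grey divided parts tray, 110 x 150 x 30 mm
There are look-alikes about, which are no part of the job. Leave any red look-alike of the module2 alone.

How it is judged (in metres and radians):
On the way, in this order (a step that is already met when the one before it is completed fails the run):
1. every module lies down in a bay of the carrier (x of module1 in the frame of carrier between 0.002 and 0.02 m and y of module1 in the frame of carrier between -0.15 and 0.15 m and z of module1 in the frame of carrier between 0.008 and 0.0155 m and angle between each of module1, module2, module3, module4's own z axis and vertical below 0.08 rad and x of module2 in the frame of carrier between 0.002 and 0.02 m and y of module2 in the frame of carrier between -0.15 and 0.15 m and z of module2 in the frame of carrier between 0.008 and 0.0155 m and x of module3 in the frame of carrier between 0.002 and 0.02 m and y of module3 in the frame of carrier between -0.15 and 0.15 m and z of module3 in the frame of carrier between 0.008 and 0.0155 m and x of module4 in the frame of carrier between 0.002 and 0.02 m and y of module4 in the frame of carrier between -0.15 and 0.15 m and z of module4 in the frame of carrier between 0.008 and 0.0155 m and linear speed of each of module1, module2, module3, module4 below 0.03 m/s), for 0.2 s.
2. a pin is knocked down by a brisk blow of the mallet (((velocity of joint pin1 above 0.05 m/s and contact force between mallet and module1 above 1 N) or (velocity of joint pin2 above 0.05 m/s and contact force between mallet and module2 above 1 N) or (velocity of joint pin3 above 0.05 m/s and contact force between mallet and module3 above 1 N) or (velocity of joint pin4 above 0.05 m/s and contact force between mallet and module4 above 1 N))).
3. all modules lie in their bays and all their pins are driven home (x of module1 in the frame of carrier between 0.002 and 0.02 m and y of module1 in the frame of carrier between -0.15 and 0.15 m and z of module1 in the frame of carrier between 0.008 and 0.0155 m and angle between each of module1, module2, module3, module4's own z axis and vertical below 0.08 rad and x of module2 in the frame of carrier between 0.002 and 0.02 m and y of module2 in the frame of carrier between -0.15 and 0.15 m and z of module2 in the frame of carrier between 0.008 and 0.0155 m and x of module3 in the frame of carrier between 0.002 and 0.02 m and y of module3 in the frame of carrier between -0.15 and 0.15 m and z of module3 in the frame of carrier between 0.008 and 0.0155 m and x of module4 in the frame of carrier between 0.002 and 0.02 m and y of module4 in the frame of carrier between -0.15 and 0.15 m and z of module4 in the frame of carrier between 0.008 and 0.0155 m and value of joint each of pin1, pin2, pin3, pin4 above 0.0125 m), for 0.2 s.
4. the presser bears on the copper strip with its spring partly compressed, at the left end of the strip (x of sole_face in the frame of carrier between -0.07 and -0.04 m and y of sole_face in the frame of carrier between 0.12 and 0.18 m and value of joint sole between 0.0015 and 0.0117 m and contact force between presser and carrier above 2 N), for 0.1 s.
5. the presser bears on the copper strip with its spring partly compressed, a quarter of the way along (x of sole_face in the frame of carrier between -0.07 and -0.04 m and y of sole_face in the frame of carrier between 0.05 and 0.09 m and value of joint sole between 0.0015 and 0.0117 m and contact force between presser and carrier above 2 N), for 0.1 s.
6. the presser bears on the copper strip with its spring partly compressed, at the middle (x of sole_face in the frame of carrier between -0.07 and -0.04 m and y of sole_face in the frame of carrier between -0.02 and 0.02 m and value of joint sole between 0.0015 and 0.0117 m and contact force between presser and carrier above 2 N), for 0.1 s.
7. the presser bears on the copper strip with its spring partly compressed, three quarters along (x of sole_face in the frame of carrier between -0.07 and -0.04 m and y of sole_face in the frame of carrier between -0.09 and -0.05 m and value of joint sole between 0.0015 and 0.0117 m and contact force between presser and carrier above 2 N), for 0.1 s.
8. the presser bears on the copper strip with its spring partly compressed, at the right end (x of sole_face in the frame of carrier between -0.07 and -0.04 m and y of sole_face in the frame of carrier between -0.18 and -0.12 m and value of joint sole between 0.0015 and 0.0117 m and contact force between presser and carrier above 2 N), for 0.1 s.
At the end, for the whole second after the job is handed in: every module present lies flat on the floor of a bay, at rest, with its pin no more than 3.5 mm proud; the mallet and the presser stand upright (within 0.12 rad) on the rubber mat with their centres over it, at rest (all of step 3 and linear speed of each of module1, module2, module3, module4, mallet, presser below 0.03 m/s and x of mallet in the frame of toolmat between -0.085 and 0.085 m and y of mallet in the frame of toolmat between -0.135 and 0.135 m and z of mallet in the frame of toolmat between -0.002 and 0.01 m and angle between each of mallet, presser's own z axis and vertical below 0.12 rad and x of presser in the frame of toolmat between -0.085 and 0.085 m and y of presser in the frame of toolmat between -0.135 and 0.135 m and z of presser in the frame of toolmat between -0.002 and 0.01 m); the robot touches nothing.
It fails at once if one of the other things on the bench is knocked more than 6 cm away (distance of any of solder_reel, wire_reel, flux_bottle, screwdriver, circuit_board, parts_tray from where it was at the start of the episode above 0.06 m).
It fails at once if a pin is pushed down by something other than the mallet's head ((value of joint pin1 between 0.006 and 0.011 m and velocity of joint pin1 above 0.015 m/s and horizontal distance between mallet and module1 above 0.045 m) or (value of joint pin2 between 0.006 and 0.011 m and velocity of joint pin2 above 0.015 m/s and horizontal distance between mallet and module2 above 0.045 m) or (value of joint pin3 between 0.006 and 0.011 m and velocity of joint pin3 above 0.015 m/s and horizontal distance between mallet and module3 above 0.045 m) or (value of joint pin4 between 0.006 and 0.011 m and velocity of joint pin4 above 0.015 m/s and horizontal distance between mallet and module4 above 0.045 m)).
It fails at once if the presser is rammed on the carrier with more than 30 N (contact force between presser and carrier above 30 N).
Of module1, module2, module3, module4 only 3 to 4 are there at a start; the rules pass over those that are not, and their reading is None.
At some moment in a run one of module1, module2, module3, module4 may be knocked a few centimetres aside while the robot is not near it.
It also fails if it takes over 210 s, if anything falls off the work surface, if the arm or the gripper's body presses on something with over 40 N, if the wrist force passes 120 N, or if a joint passes its speed limit or range.

### The arm

A 6-joint arm with a two-finger parallel gripper is mounted at the origin on the work surface. World frame = base frame: x ahead of the robot, y to its left, z up, the work surface at z = 0. Lengths are in mm, angles in rad, forces in N, time in s.
With the tool pointing down it reaches from about 350 to 775 mm from the base axis. Payload 7.3 kg.
Tool frame: the origin (TCP) lies at the centre of the arm's flange, where the gripper is bolted on; the fingertips stand 178 mm ahead of it and the grasp point (between the pads) lies 159 mm ahead of it; z points along the fingers, y is the line along which they close (so a half turn about z gives the same grasp; the last joint's range is limited). The gripper opens to 92 mm and grips with 3 to 60 N. Pads are 19 mm wide; open, the fingers measure 130 mm over their backs; the gripper's body (75 mm by 190 mm) begins 47 mm behind the grasp point.
Start: joints at [1.154, 0.342, 1.524, -0, 1.275, -0.146], TCP at [140.417, 505.876, 404.741] pointing down, gripper open.
Joint ranges: [-2.53, 2.53], [-0.77, 2.02], [0.04, 2.7], [-1, 4.14], [0.28, 2.66], [-3.11, 3.11]. Speed limits (rad/s): [2.57, 2.57, 3.14, 3.14, 3.14, 3.14].

### API

Orientations are given as [roll, pitch, yaw] about the fixed x, y, z axes, in that order (R = Rz(yaw) Ry(pitch) Rx(roll)).
In Python, from plant import * gives the robot as it stands. The module is installed in compiled form; this text tells all that it offers.
- The arm moves only by the shell command python3 -m inch 'ROWS'. ROWS is JSON, a list of rows, each a list of 5 numbers: the shift along the tool's x, y, z in m, then the turn about the tool's z in rad, then the opening, from 0 (shut) to 1 (fully open). In form: [[tx, ty, tz, spin, claw], ...]. A call has 1 to 8 rows; each row is the pose to reach, as a shift and turn from the pose commanded when the call began, along the tool's axes at that moment; what a row does not reach only later rows make up. A row lasts 1/12 s, in which the tool goes at most 41.7 mm and 7.16 degrees, less where a joint would pass 70% of its speed; a pose out of reach is approached as far as the arm can. A call with a gripper value outside its range is refused whole. The fingers move at their own pace and stop on an object; the grip force is fixed at half the most. Time passes only in rows, so rows that repeat a pose let the fingers close. It gives the time, the measured TCP pose, the force, the opening and the grip force at its end, in the units of the state.
- get_obs(): the state, without advancing time (a new reading comes with each control period).
- capture(name): name is "scene" or "top" or "wrist"; returns a dict with "color" (400x640x3 uint8, red, green, blue), "intrinsics" (3x3 intrinsics, pixels), "pose" (4x4, takes a point from camera to world coordinates). Camera axes: x right, y down, z forward; pixel columns grow to the right and rows downward; lengths in mm; the calibration is good to about 2 mm. A picture is of the moment at which its call begins. There is no depth.
- close_job(): hands the job in; it is judged then, once.
Trained networks look in a picture, given as the dict that the camera call returned (one of the last four; its "shot" number tells which), for a name from the list of things; names that differ only in an ending like _2 or _b are one class to them, and where a whole thing is asked for, a point or a joint stands for the part that bears it (a point fixed in the world has none). Each returns a list of dicts, best first, with "conf" (0 to 1); they miss things now and then, are a little off and sometimes report something else, mostly with a low value. They report only what shows in the picture. A call takes as long as a camera call. They do not tell look-alikes from the thing itself.
- look_for(picture, target): "rect" ([centre column, centre row, width, height] in pixels, round what is visible of it).
- trace(picture, target): "pixels" (400x640 bool, what is visible of it) and "rect" ([centre column, centre row, width, height] in pixels, round what is visible of it).
- tip_of(picture, target): "centre" ([column, row] in pixels: a listed point, or the origin of a listed thing).
The state is a dict: "time": time; "joint_positions": joint angles; "dq": joint speeds; "tau": joint torques, N m; "tool_pos": TCP position; "tcp_rot": TCP orientation; "contact_force": force on the tool from outside, world axes, zero at the start; "moment": the same for the moment, N m; "grip_width": finger opening in mm; "finger_force": force on a finger pad.
Only numpy, scipy, OpenCV 4.12 (cv2) and the standard library are available. Lean on these libraries where they do the work, as an engineer would, in place of code of your own. Each camera call takes 0.05 s, during which the arm holds its last target. There are 200 camera calls.

## Working session

There is one attempt and no reset: what is moved stays moved. The work goes in short steps, Python scripts to look and compute and a shell command to move; the robot and the scene stay as the last step left them, time stands still between calls to the robot, and variables do not carry over. Pictures are saved under pics/ and viewed, at most 14 in all, crops included, and the job is handed in when it is done.

```bash
mkdir -p pics; cat > h.py <<'E'
from plant import *
import numpy as np, cv2
from scipy.spatial.transform import Rotation as R
def save(p,n): cv2.imwrite('pics/'+n+'.png',cv2.cvtColor(p['color'],cv2.COLOR_RGB2BGR))
def ray(p,c):
    P=np.array(p['pose']);K=np.array(p['intrinsics'])
    d=P[:3,:3]@np.linalg.inv(K)@np.array([c[0],c[1],1.]); return P[:3,3],d/np.linalg.norm(d)
def onz(p,c,z):
    o,d=ray(p,c); return o+d*(z-o[2])/d[2]
def tri(obs):
    A=np.zeros((3,3));b=np.zeros(3)
    for p,c in obs:
        o,d=ray(p,c);M=np.eye(3)-np.outer(d,d);A+=M;b+=M@o
    return np.linalg.solve(A,b)
def proj(p,X):
    P=np.array(p['pose']);K=np.array(p['intrinsics'])
    q=K@(P[:3,:3].T@(np.array(X,float)-P[:3,3]));return q[:2]/q[2]
E
python3 - <<'E'
from h import *
np.set_printoptions(precision=1,suppress=True)
o=get_obs();print(o)
for n in ['scene','top','wrist']:
    p=capture(n);save(p,n+'0');print(n,np.array(p['pose']),np.array(p['intrinsics'])[0],p.get('shot'))
    for t in ['module1','mallet','presser','toolmat','carrier','bay_left','bay_right','strip_left','strip_right']:
        try: print(t,[(np.round(d['centre'],1),round(d['conf'],2)) for d in tip_of(p,t)][:8])
        except Exception as e: print(t,e)
E
```

```text
{'time': 0.0, 'joint_positions': array([ 1.2,  0.3,  1.5, -0. ,  1.3, -0.1]), 'dq': array([ 0., -0.,  0.,  0., -0., -0.]), 'tau': array([ -0. , -43.1, -24.4,   0.1,   0.1,  -0. ]), 'tool_pos': array([140.4, 505.8, 404. ]), 'tcp_rot': array([-3.1, -0. ,  2.9]), 'contact_force': array([0.1, 0.4, 0.2]), 'moment': array([-0., -0.,  0.]), 'finger_force': 0.0, 'grip_width': 92.04519301893983}
scene [[  -0.3    0.6   -0.7 1397.4]
 [   0.9    0.2   -0.3  308.2]
 [   0.    -0.8   -0.6  876.2]
 [   0.     0.     0.     1. ]] [461.2   0.  326.7] 1
module1 [(array([254.2, 151.4]), 0.96), (array([339.4, 209. ]), 0.75), (array([287.4, 171.5]), 0.72), (array([305.4, 202.2]), 0.65), (array([237.5, 186.9]), 0.64), (array([190.3, 188.4]), 0.59)]
mallet [(array([163.9, 233. ]), 0.66), (array([447.7, 317.7]), 0.62), (array([454.2, 236.1]), 0.58), (array([453.2, 273.8]), 0.51)]
presser [(array([400. , 221.5]), 0.79), (array([335.1, 209.4]), 0.45)]
toolmat [(array([431. , 222.8]), 0.67)]
carrier [(array([310.8, 259.2]), 0.9), (array([207.9, 213.7]), 0.54)]
bay_left [(array([352.5, 272.5]), 0.96)]
bay_righ
[... 497 characters left out ...]
 (array([375.4, 244. ]), 0.83), (array([441.2, 180.3]), 0.73)]
mallet [(array([222.2, 208.3]), 0.55)]
presser [(array([262.7, 207.6]), 0.45)]
toolmat [(array([238.3, 220.3]), 0.69)]
carrier [(array([316.8, 148.5]), 0.62), (array([275.7, 142.6]), 0.47)]
bay_left [(array([275.9, 142.5]), 0.79), (array([216.8, 205.3]), 0.41)]
bay_right [(array([353.7, 149.7]), 0.87)]
strip_left [(array([263.8, 160.8]), 0.96), (array([342.6, 207.1]), 0.36)]
strip_right []
wrist [[  0.3   0.9   0.3  71.3]
 [  1.   -0.3  -0.1 524.3]
 [  0.    0.3  -1.  385.3]
 [  0.    0.    0.    1. ]] [287.7   0.  314.4] 3
module1 []
mallet []
presser []
toolmat []
carrier []
bay_left []
bay_right []
strip_left []
strip_right []
```

```bash
python3 -c "
import cv2
a=cv2.imread('pics/top0.png')[90:320,180:490];cv2.imwrite('pics/top0c.png',cv2.resize(a,None,fx=2.5,fy=2.5,interpolation=cv2.INTER_CUBIC))"
```

```text
(no output)
```

View pics/top0c.png

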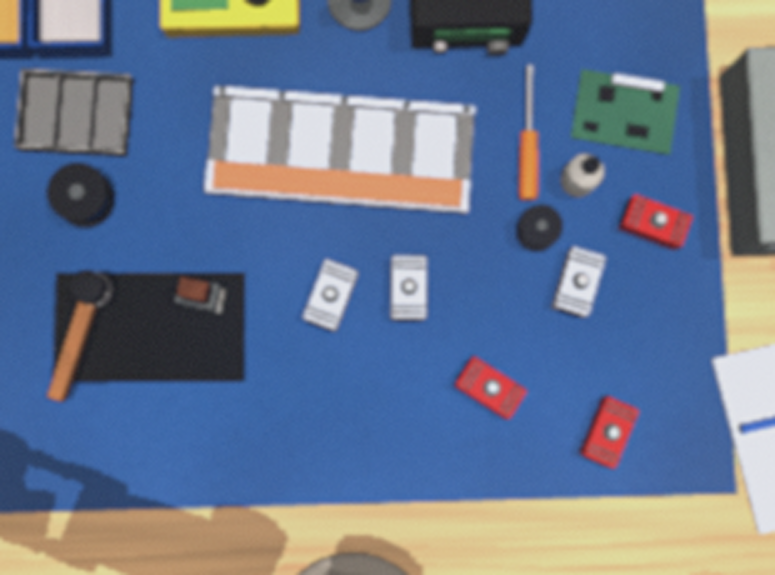

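View pics/scene0.png

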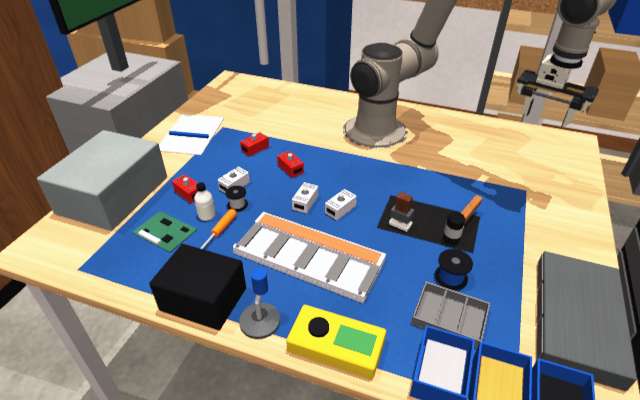

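The pictures show three silver modules (top view ≈ (312,208), (343,205), (412,203)), three red look-alikes, the mallet head at (217,205) with its handle to the lower left, the presser at (258,207) and the carrier at (316,148).

```bash
python3 - <<'E'
from h import *
np.set_printoptions(precision=1,suppress=True)
s=capture('scene');t=capture('top')
def P(n,a,b): 
    print(n,tri([(s,a),(t,b)]))
P('mA',(339.4,209),(312.7,211));P('mB',(305.4,202.2),(342.8,206.4));P('mC',(237.5,186.9),(408.2,201.8))
P('bayL',(352.5,272.5),(275.9,142.5));P('bayR',(258.3,246.8),(353.7,149.7));P('stripL',(377.6,257.2),(263.8,160.8))
P('presser',(400,221.5),(262.7,207.6));P('mallet',(454.2,236.1),(222.2,208.3));P('toolmat',(431,222.8),(238.3,220.3))
print(onz(t,(217,205),80),onz(t,(203,249),50))
for nm in ['module1','mallet','presser','toolmat','carrier']:
  for d in trace(t,nm)[:6]:
    m=d['pixels'].astype(np.uint8);r=cv2.minAreaRect(cv2.findNonZero(m))
    bx=cv2.boxPoints(r); c=np.array([onz(t,q,{'module1':30,'mallet':50,'presser':90,'toolmat':3,'carrier':20}[nm]) for q in bx])
    print(nm,round(d['conf'],2),d['rect'],t['color'][d['pixels']].mean(0),c.mean(0),(c[1]-c[0])[:2],(c[2]-c[1])[:2])
w=capture('wrist');o=get_obs()
T=np.eye(4);T[:3,:3]=R.from_euler('xyz',o['tcp_rot']).as_matrix();T[:3,3]=o['tool_pos']
np.set_printoptions(precision=4,suppress=True)
print(o['tcp_rot'],np.linalg.inv(T)@np.array(w['pose']))
E
```

```text
mA [441.3  15.2  -5.4]
mB [453.6 -87.   -0.1]
mC [ 462.1 -308.4    2.1]
bayL [679.2 131.8  22.8]
bayR [ 655.  -135.8   -8.5]
stripL [614.6 175.   27.3]
presser [454.2 189.2  13.1]
mallet [455.6 332.7   7.5]
toolmat [414.7 272.    0.3]
[459.7 326.8  80. ] [319.2 378.7  50. ]
module1 0.87 [342.0, 205.7, 14.6, 29.4] [188.7 191.8 201.4] [455.  -83.9  30. ] [ -1.1 -43.9] [-88.    2.8]
module1 0.86 [441.0, 179.1, 27.7, 21.1] [170.4  70.7  76.3] [ 536.  -422.2   30. ] [ 48.2 -21.9] [-35.9 -81.5]
module1 0.77 [313.2, 210.7, 19.6, 25.5] [193.2 196.1 205.2] [447.7  21.6  30. ] [ 80.1 -31.8] [-17.5 -42.9]
module1 0.77 [376.3, 245.4, 27.2, 24.0] [182.8  81.9  90.6] [ 318.4 -189.3   30. ] [ 40.7 -29.3] [-51. -72.]
module1 0.74 [423.8, 260.8, 22.7, 26.4] [179.1  79.4  83.9] [ 256.7 -344.7   30. ] [ 73.8 -36.1] [-22.1 -47.9]
module1 0.73 [410.7, 199.9, 21.0, 24.2] [189.6 192.  200.5] [ 457.5 -313.7   30. ] [ 82.4 -27.5] [-14.3 -45. ]
mallet 0.73 [212.3, 223.1, 23.7, 51.8] [118.3  86.8  70.1] [401.7 348.5  50. ] [173.6 -32.7] [-12.2 -54.9]
mallet 0.64 [413.6, 161.9, 11.9, 17.2] [136.5 133.8 132.9] [
[... 165 characters left out ...]
 [316.1, 148.3, 104.8, 52.7] [197.8 182.2 176.9] [635.3   0.8  90. ] [145.2 -12.2] [ -36.2 -349.5]
toolmat 0.93 [240.4, 220.1, 77.9, 44.2] [42.7 44.9 52.6] [414.2 268.8   3. ] [  -6.8 -266.8] [-153.5    2. ]
toolmat 0.66 [316.7, 147.6, 109.2, 50.4] [198.3 182.5 176.9] [655.   3.   3.] [151.7 -12.8] [ -37.9 -365.7]
toolmat 0.47 [210.6, 136.0, 47.1, 34.4] [118.2 117.  118.1] [716.  371.3   3. ] [118.3  -3.8] [ -11.6 -162.5]
carrier 0.94 [313.4, 148.9, 105.7, 50.6] [198.  182.2 176.8] [652.1   2.1  20. ] [155.4 -16.3] [ -45.3 -360.9]
[3.1415 0.     2.8708] [[-0.0004 -0.964  -0.2661 71.5301]
 [ 1.     -0.0005  0.0001 -0.7625]
 [-0.0002 -0.2661  0.964  19.4385]
 [ 0.      0.      0.      1.    ]]
```

```bash
cat >> h.py <<'E'
def go(x,y,z,yaw,grasp=True):
    "shift+spin to bring grasp point (or TCP) to x,y,z with tool yaw"
    o=get_obs();Rm=R.from_euler('xyz',o['tcp_rot']).as_matrix()
    d=Rm.T@(np.array([x,y,z+(159 if grasp else 0)])-o['tool_pos'])
    s=(o['tcp_rot'][2]-yaw+np.pi)%(2*np.pi)-np.pi
    print('go',np.round(d/1000,4),'spin',round(s,4),'rows',int(np.ceil(max(np.linalg.norm(d)/41.7,abs(s)/.125))))
E
python3 -m inch '[[-0.443,-0.438,0,-0.17,1],[-0.443,-0.438,0,-0.17,1],[-0.443,-0.438,0,-0.17,1],[-0.443,-0.438,0,-0.17,1],[-0.443,-0.438,0,-0.17,1],[-0.443,-0.438,0,-0.17,1],[-0.443,-0.438,0,-0.17,1],[-0.443,-0.438,0,-0.17,1]]'
python3 - <<'E'
from h import *
go(450,-35,240,3.04)
E
```

```text
time: 2.57
tool_pos: [305.4, 216.7, 405.0]
tcp_rot: [3.141, 0.001, 3.041]
contact_force: [0.4, 0.9, -0.7]
grip_width: 91.7
finger_force: 0.0
go [-0.169  -0.236   0.0061] spin 0.0013 rows 7
```

```bash

python3 -m inch '[[-0.169,-0.236,0,0,1],[-0.169,-0.236,0,0,1],[-0.169,-0.236,0,0,1],[-0.169,-0.236,0,0,1],[-0.169,-0.236,0,0,1],[-0.169,-0.236,0,0,1],[-0.169,-0.236,0,0,1],[-0.169,-0.236,0,0,1]]'
cat >> h.py <<'E'
def mods(w,z=40):
    "silver modules: centre on plane z of the top face's min-area box, yaw of long axis"
    out=[]
    for d in trace(w,'module1'):
        c=w['color'][d['pixels']].mean(0)
        if d['conf']<.3 or c[0]-c[1]>40: continue
        out.append(d)
    return out
E
python3 - <<'E'
from h import *
np.set_printoptions(precision=1,suppress=True)
w=capture('wrist');save(w,'w1');np.save('w1.npy',{k:w[k] for k in('pose','intrinsics')},allow_pickle=True)
for t in ['module1','mallet','presser','toolmat','carrier','bay_left','bay_right','strip_left','strip_right']:
    for d in tip_of(w,t)[:7]:
        z={'bay_left':12,'bay_right':12,'strip_left':28,'strip_right':28}.get(t,0)
        print(t,round(d['conf'],2),np.round(d['centre'],1),onz(w,d['centre'],z))
E
```

```text
time: 3.23
tool_pos: [452.3, -38.6, 404.7]
tcp_rot: [-3.139, 0.003, 3.036]
contact_force: [-0.3, 0.0, -0.0]
grip_width: 91.7
finger_force: 0.0
module1 0.88 [280.9 175.7] [453.  -86.2   0. ]
module1 0.79 [44.  37.9] [ 255.3 -347.1   -0. ]
module1 0.77 [117.6 195.5] [ 456.8 -315.7    0. ]
module1 0.74 [180.2  81.9] [ 321.4 -195.1    0. ]
module1 0.67 [356.9 160.2] [442.8  18.1   0. ]
mallet 0.79 [597.9 150.3] [463.5 336.8   0. ]
mallet 0.61 [354.6 297.9] [654.7   0.4   0. ]
presser 0.89 [493.5 153.3] [452.9 199.5   0. ]
presser 0.38 [354.5 299.1] [656.8   0.1  -0. ]
toolmat 0.8 [548.1 117.6] [414.  266.6   0. ]
carrier 0.66 [354.4 299.1] [656.8  -0.    0. ]
carrier 0.61 [117.1 198.6] [ 461.1 -317.7    0. ]
bay_left 0.53 [595.8 151.1] [461.7 322.8  12. ]
bay_right 0.82 [272.8 308.9] [ 652.4 -124.8   12. ]
strip_right 0.89 [238.8 276.9] [ 584.2 -160.5   28. ]
```

View pics/w1.png

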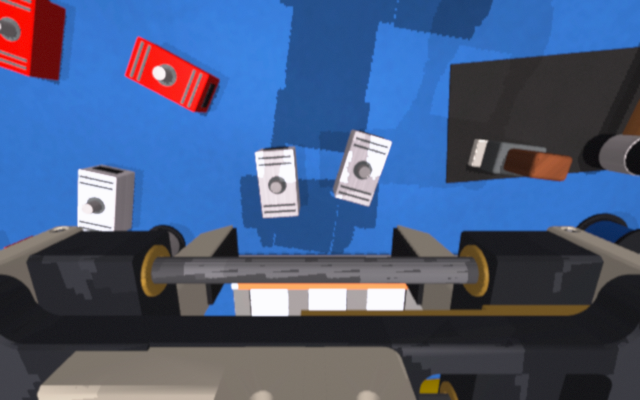

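The wrist view shows modules A (357,165) and B (278,180), module C (105,200), reds at upper left, presser (520,155); the carrier is hidden behind the gripper at the bottom, so I look from farther out.

```bash

python3 -m inch '[[-0.275,0.065,0,0,1],[-0.275,0.065,0,0,1],[-0.275,0.065,0,0,1],[-0.275,0.065,0,0,1],[-0.275,0.065,0,0,1],[-0.275,0.065,0,0,1],[-0.275,0.065,0,0,1],[-0.275,0.065,0,0,1]]'
python3 - <<'E'
from h import *
np.set_printoptions(precision=1,suppress=True)
w=capture('wrist');save(w,'w2');a=np.load('w1.npy',allow_pickle=True).item()
np.save('w2.npy',{k:w[k] for k in('pose','intrinsics')},allow_pickle=True)
for t in ['module1','mallet','presser','toolmat','carrier','bay_left','bay_right','strip_left','strip_right']:
    for d in tip_of(w,t)[:7]:
        z={'bay_left':12,'bay_right':12,'strip_left':28,'strip_right':28}.get(t,0)
        print(t,round(d['conf'],2),np.round(d['centre'],1),onz(w,d['centre'],z))
E
```

```text
time: 4.4
tool_pos: [734.1, 5.1, 400.1]
tcp_rot: [3.141, -0.002, 3.043]
contact_force: [0.4, -0.1, -1.3]
grip_width: 91.5
finger_force: 0.0
module1 0.73 [150.5  58.9] [ 574.2 -179.     0. ]
mallet 0.46 [200.2 120.4] [ 651.1 -133.8    0. ]
presser 0.68 [594.5 131.5] [715.3 370.4   0. ]
carrier 0.84 [307.9 113.3] [656.1   4.1   0. ]
bay_left 0.76 [408.3 122.6] [679.7 127.2  12. ]
bay_right 0.96 [204.5 122.5] [ 654.5 -124.4   12. ]
strip_left 0.82 [456.3  65.1] [621.2 177.   28. ]
strip_left 0.19 [201.5 124. ] [ 656.2 -122.4   28. ]
strip_right 0.63 [149.6  60.5] [ 582.2 -166.4   28. ]
```

View pics/w2.png

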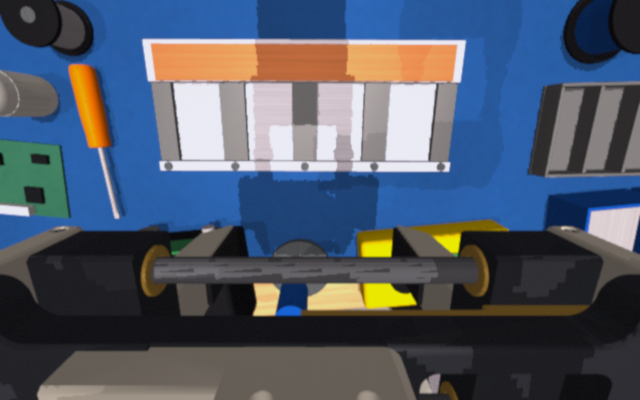

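The carrier is fully in view: copper strip from (148,62) to (462,62), bays below it. I fit the strip's and the carrier's outlines on their planes.

```bash

python3 - <<'E'
from h import *
np.set_printoptions(precision=1,suppress=True)
im=cv2.cvtColor(cv2.imread('pics/w2.png'),cv2.COLOR_BGR2RGB).astype(int);w=np.load('w2.npy',allow_pickle=True).item()
def rect(mask,z):
    n,l,st,c=cv2.connectedComponentsWithStats(mask.astype(np.uint8));i=1+np.argmax(st[1:,4])
    hull=cv2.findContours((l==i).astype(np.uint8),cv2.RETR_EXTERNAL,cv2.CHAIN_APPROX_NONE)[0][0][:,0]
    X=np.array([onz(w,q,z)[:2] for q in hull],np.float32)
    return cv2.minAreaRect(X),cv2.boxPoints(cv2.minAreaRect(X)).T,st[i]
m=(im[...,0]-im[...,2]>60)&(im[...,0]>110);m[100:]=0;m[:,:120]=0
print(rect(m,28))
m=(np.abs(im[...,0]-im[...,2])<45)&(im.mean(2)>105);m|=(im[...,0]-im[...,2]>60);m[190:]=0;m[:,:130]=0;m[:,500:]=0
print(rect(m,26))
# ribs/bays: bright runs along row 120
for r in (110,130,145):
    b=im[r].mean(1);print(r,[(int(i),int(b[i]),int(b[i+1])) for i in range(140,480) if abs(b[i+1]-b[i])>25])
print([onz(w,q,26) for q in [(144,40),(464,40)]],[onz(w,q,26) for q in [(168.5,165.5),(304.5,166),(440.5,166)]])
E
```

```text
(((601.3574829101562, 5.8329925537109375), (340.0550537109375, 38.27388000488281), 84.0904312133789), array([[ 564.8,  602.9,  637.9,  599.8],
       [-161.3, -165.3,  173. ,  176.9]], dtype=float32), array([  151,    43,   306,    39, 11049], dtype=int32))
(((651.056640625, 0.7786712646484375), (359.81353759765625, 148.43136596679688), 84.29863739013672), array([[ 559.3,  707. ,  742.8,  595.1],
       [-170.9, -185.6,  172.4,  187.2]], dtype=float32), array([  143,    39,   323,   133, 38505], dtype=int32))
110 [(172, 138, 110), (173, 110, 71), (175, 93, 172), (176, 172, 228), (219, 230, 204), (220, 204, 167), (244, 146, 108), (245, 108, 148), (246, 148, 225), (291, 185, 135), (292, 135, 105), (316, 111, 140), (317, 140, 171), (361, 230, 193), (362, 193, 131), (387, 161, 192), (388, 192, 230), (432, 222, 143), (433, 143, 75), (435, 90, 134)]
130 [(175, 125, 78), (177, 69, 144), (178, 144, 223), (221, 228, 187), (222, 187, 156), (245, 147, 119), (246, 119, 149), (247, 149, 224), (291, 229, 195), (292, 195, 170), (316, 165, 192), (317, 192, 230), (361, 221, 149), (386, 163, 195), (387, 195, 230), (430, 220, 134), (431, 134, 66), (433, 89, 125)]
145 [(177, 120, 74), (179, 77, 152), (180, 152, 225), (222, 227, 187), (223, 187, 157), (246, 143, 109), (247, 109, 149), (248, 149, 225), (292, 227, 181), (316, 166, 214), (335, 227, 186), (350, 171, 199), (351, 199, 231), (360, 222, 147), (361, 147, 108), (362, 108, 135), (385, 151, 191), (386, 191, 230), (428, 223, 152), (429, 152, 77), (431, 76, 115)]
[array([ 560.7, -168.4,   26. ]), array([595.9, 185.7,  26. ])] [array([ 701.3, -174. ,   26. ]), array([718.6,  -6.2,  26. ]), array([735.4, 162. ,  26. ])]
```

```bash

python3 -m inch '[[0.268,-0.008,0.07,0,1],[0.268,-0.008,0.07,0,1],[0.268,-0.008,0.07,0,1],[0.268,-0.008,0.07,0,1],[0.268,-0.008,0.07,0,1],[0.268,-0.008,0.07,0,1],[0.268,-0.008,0.07,0,1],[0.268,-0.008,0.07,0,1]]'
cat >> h.py <<'E'
from scipy.optimize import minimize
CO=np.array([656.1,0.2]);CY=-0.103
def bay(y,x=11): c,s=np.cos(CY),np.sin(CY);return CO+[c*x-s*y,s*x+c*y]
def fitmod(p,mask,z0=0):
    "fit (x,y,yaw) of an 84x46x40 box with pin to a mask"
    box=np.array([[a,b,c] for a in(-42,42) for b in(-23,23) for c in(0,40)],float)
    an=np.linspace(0,2*np.pi,12,endpoint=False);pin=np.array([[7*np.cos(t),7*np.sin(t),c] for t in an for c in(40,56)])
    S=3;r,c=np.nonzero(mask);lo=np.array([c.min()-25,r.min()-25]);sz=(np.array([c.max(),r.max()])+25-lo)
    m=cv2.resize(mask[lo[1]:lo[1]+sz[1],lo[0]:lo[0]+sz[0]].astype(np.uint8),None,fx=S,fy=S,interpolation=cv2.INTER_NEAREST)
    P=np.linalg.inv(p['pose']);K=np.array(p['intrinsics'])
    def f(v):
        im=np.zeros_like(m);Rz=np.array([[np.cos(v[2]),-np.sin(v[2]),0],[np.sin(v[2]),np.cos(v[2]),0],[0,0,1]])
        for g in(box,pin):
            X=g@Rz.T+[v[0],v[1],z0];q=(X@P[:3,:3].T+P[:3,3])@K.T;q=(q[:,:2]/q[:,2:]-lo+.5)*S
            cv2.fillConvexPoly(im,cv2.convexHull((q*16).round().astype(np.int32)),1,shift=4)
        return 1-(im&m).sum()/max(1,(im|m).sum())
    c0=onz(p,[c.mean(),r.mean()],z0+30)[:2];best=None
    for y in np.arange(-1.4,1.6,.35):
        s=minimize(f,[c0[0],c0[1],y],method='Nelder-Mead',options=dict(initial_simplex=[[c0[0],c0[1],y],[c0[0]+8,c0[1],y],[c0[0],c0[1]+8,y],[c0[0],c0[1],y+.2]],xatol=.02,fatol=1e-4))
        if best is None or s.fun<best.fun: best=s
    return best.x,1-best.fun
E
python3 - <<'E'
from h import *
np.set_printoptions(precision=3,suppress=True)
w=capture('wrist');save(w,'w3')
for d in mods(w): print(round(d['conf'],2),d['rect'],*fitmod(w,d['pixels']))
E
```

```text
time: 5.57
tool_pos: [456.3, 23.5, 333.4]
tcp_rot: [3.141, -0.008, 3.041]
contact_force: [0.5, -0.1, 0.6]
grip_width: 91.8
finger_force: 0.0Traceback (most recent call last):
  File "<stdin>", line 4, in <module>
  File "h.py", line 40, in fitmod
    m=cv2.resize(mask[lo[1]:lo[1]+sz[1],lo[0]:lo[0]+sz[0]].astype(np.uint8),None,fx=S,fy=S,interpolation=cv2.INTER_NEAREST)
cv2.error: OpenCV(4.12.0) /io/opencv/modules/imgproc/src/resize.cpp:4208: error: (-215:Assertion failed) !ssize.empty() in function 'resize'
```

```bash
sed -i 's/lo=np.array(\[c.min()-25,r.min()-25\])/lo=np.maximum([c.min()-25,r.min()-25],0)/' h.py
python3 - <<'E'
from h import *
np.set_printoptions(precision=3,suppress=True)
w=capture('wrist');save(w,'w3')
for d in mods(w): print(round(d['conf'],2),d['rect'],*fitmod(w,d['pixels']))
E
```

```text
0.74 [21.7, 209.9, 37.4, 77.0] [ 454.404 -322.337   -0.524] 0.8290248456125233
0.69 [211.2, 191.8, 69.3, 91.1] [453.977 -86.764  -0.047] 0.9316378802302915
0.68 [309.6, 173.6, 70.1, 92.4] [447.518  18.518  -0.389] 0.9774130603298495
```

```bash
python3 - <<'E'
from h import *
go(447.5,18.5,33,np.pi-.389)
E
```

```text
go [ 0.0159 -0.0056  0.1437] spin 0.288 rows 4
```

```bash
python3 -m inch '[[0.016,-0.006,0.04,0.288,1],[0.016,-0.006,0.06,0.288,1],[0.016,-0.006,0.07,0.288,1],[0.016,-0.006,0.11,0.288,1],[0.016,-0.006,0.143,0.288,1],[0.016,-0.006,0.143,0.288,1],[0.016,-0.006,0.143,0.288,1]]'; python3 - <<'E'
from h import *
print(get_obs()['tool_pos']);go(447.5,18.5,33,np.pi-.389)
E
```

```text
time: 6.35
tool_pos: [446.5, 18.2, 190.9]
tcp_rot: [-3.141, -0.003, 2.753]
contact_force: [0.6, -0.6, 0.3]
grip_width: 92.0
finger_force: 0.0
[446.45291442  18.19397518 190.90236144]
go [-0.0008  0.0007 -0.0011] spin 0.0001 rows 1
```

```bash
python3 -m inch '[[-0.001,0,0,0,0.3],[-0.001,0,0,0,0],[-0.001,0,0,0,0],[-0.001,0,0,0,0],[-0.001,0,0,0,0],[-0.001,0,0,0,0],[-0.001,0,-0.04,0,0],[-0.001,0,-0.08,0,0]]'; python3 - <<'E'
from h import *
print(get_obs()['tool_pos']);go(*bay(43),33+80,np.pi+CY)
E
```

```text
time: 7.02
tool_pos: [445.9, 18.0, 270.7]
tcp_rot: [-3.14, -0.007, 2.753]
contact_force: [1.8, -0.4, 0.6]
grip_width: 42.9
finger_force: 0.0
[445.86615036  18.02487347 270.74293781]
go [-0.1997  0.1076 -0.0028] spin -0.2859 rows 6
```

```bash
python3 -m inch '[[0,0,0,0,1],[0,0,0,0,1],[0,0,0,0,1],[0,0,0,0,1],[0,0,0,0,1],[0,0,0,0,1],[0,0,0,0,1]]'; python3 - <<'E'
from h import *
np.set_printoptions(precision=3,suppress=True)
w=capture('wrist');save(w,'w4')
for d in mods(w): print(round(d['conf'],2),d['rect'],*fitmod(w,d['pixels']))
E
```

```text
time: 7.6
tool_pos: [446.5, 18.0, 271.0]
tcp_rot: [-3.141, -0.002, 2.753]
contact_force: [0.3, -0.4, -0.6]
grip_width: 85.5
finger_force: 0.0
0.66 [210.9, 255.9, 90.9, 111.6] [455.706 -81.066  -0.15 ] 0.3165125217704643
0.64 [318.2, 203.1, 63.3, 106.3] [447.189  18.809  -0.389] 0.9143709125410864
0.3 [511.2, 132.4, 74.1, 52.9] [433.659 122.657   1.216] 0.30624733172050655
```

View pics/w4.png

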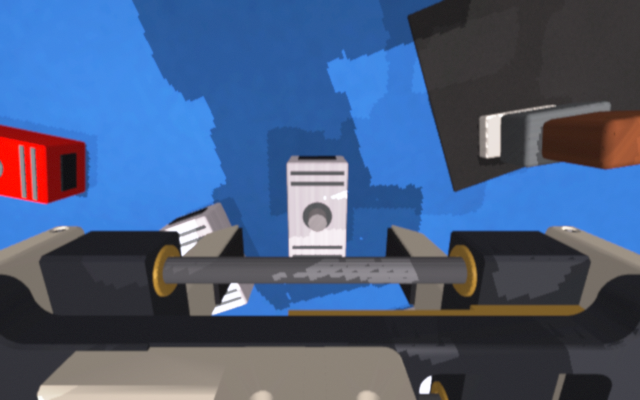

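The module A (318,205) is undisturbed: the fingers were simply too slow to close. Repeat with a longer close.

```bash
python3 -m inch '[[0,0,0.04,0,0.7],[0,0,0.079,0,0.7],[0,0,0.079,0,0.7],[0,0,0.079,0,0],[0,0,0.079,0,0],[0,0,0.079,0,0],[0,0,0.079,0,0],[0,0,0.079,0,0]]';python3 -m inch '[[0,0,0,0,0],[0,0,0,0,0],[0,0,0,0,0],[0,0,-0.04,0,0],[0,0,-0.08,0,0],[0,0,-0.08,0,0]]'; python3 - <<'E'
from h import *
print(get_obs()['tool_pos']);go(*bay(43),33+80,np.pi+CY)
E
```

```text
time: 8.37
tool_pos: [447.3, 18.0, 194.7]
tcp_rot: [3.14, 0.004, 2.753]
contact_force: [-1.5, 0.3, 8.4]
grip_width: 45.5
finger_force: 30.0
time: 8.87
tool_pos: [448.4, 17.8, 279.2]
tcp_rot: [3.138, 0.012, 2.753]
contact_force: [1.7, 0.8, -2.4]
grip_width: 45.8
finger_force: 30.0
[448.43068236  17.83941984 279.16320439]
go [-0.1972  0.1067  0.0098] spin -0.2855 rows 6
```

```bash
python3 -m inch '[[-0.197,0.107,0.01,-0.2855,0],[-0.197,0.107,0.01,-0.2855,0],[-0.197,0.107,0.01,-0.2855,0],[-0.197,0.107,0.01,-0.2855,0],[-0.197,0.107,0.01,-0.2855,0],[-0.197,0.107,0.01,-0.2855,0],[-0.197,0.107,0.01,-0.2855,0],[-0.197,0.107,0.01,-0.2855,0]]'; python3 - <<'E'
from h import *
o=get_obs();print(o['tool_pos'],o['tcp_rot']);go(*bay(43),33+12+2,np.pi+CY)
E
```

```text
time: 9.53
tool_pos: [669.4, 42.4, 262.0]
tcp_rot: [-3.142, -0.001, 3.039]
contact_force: [-0.8, -1.1, -2.5]
grip_width: 45.9
finger_force: 30.0
[669.37031203  42.42405664 262.01722743] [-3.14156958e+00 -1.23640876e-03  3.03858069e+00]
go [-0.0022 -0.0004  0.056 ] spin -0.0 rows 2
```

```bash
python3 -m inch '[[-0.002,0,0.02,0,0],[-0.002,0,0.035,0,0],[-0.002,0,0.045,0,0],[-0.002,0,0.052,0,0],[-0.002,0,0.057,0,0],[-0.002,0,0.057,0,0]]'; python3 - <<'E'
from h import *
o=get_obs();print(o['tool_pos'],o['tcp_rot'],o['contact_force']);go(*bay(43),33+12,np.pi+CY)
E
```

```text
time: 10.03
tool_pos: [671.1, 42.0, 206.8]
tcp_rot: [3.142, 0.0, 3.038]
contact_force: [0.1, 0.6, -2.0]
grip_width: 45.7
finger_force: 30.0
[671.11483759  42.03179396 206.75809478] [3.14157233e+00 3.60231871e-04 3.03824075e+00] [ 0.05528149  0.55815958 -2.04991404]
go [-0.0004 -0.0002  0.0028] spin -0.0004 rows 1
```

```bash
python3 -m inch '[[0,0,0.0025,0,0],[0,0,0.0025,0,0],[0,0,0.0025,0,0.65],[0,0,0.0025,0,0.65],[0,0,0.0025,0,0.65],[0,0,-0.04,0,0.65],[0,0,-0.08,0,0.65],[0,0,-0.12,0,0.65]]'; python3 - <<'E'
from h import *
o=get_obs();print(o['tool_pos'],o['tcp_rot'],o['contact_force']);go(470,-87,180,np.pi-.05)
E
```

```text
time: 10.7
tool_pos: [671.4, 42.1, 326.6]
tcp_rot: [3.142, -0.001, 3.038]
contact_force: [0.6, -0.4, 0.3]
grip_width: 59.9
finger_force: 0.0
[671.35230527  42.08237945 326.59290381] [ 3.14155646e+00 -1.38765277e-03  3.03828743e+00] [ 0.64526708 -0.39162846  0.30933449]
go [ 0.187  -0.1492 -0.0122] spin -0.0533 rows 6
```

```bash
python3 -m inch '[[0.187,-0.149,-0.012,-0.053,0.7],[0.187,-0.149,-0.012,-0.053,0.7],[0.187,-0.149,-0.012,-0.053,0.7],[0.187,-0.149,-0.012,-0.053,0.7],[0.187,-0.149,-0.012,-0.053,0.7],[0.187,-0.149,-0.012,-0.053,0.7],[0.187,-0.149,-0.012,-0.053,0.7],[0.187,-0.149,-0.012,-0.053,0.7]]'; python3 - <<'E'
from h import *
np.set_printoptions(precision=3,suppress=True)
w=capture('wrist');save(w,'w5')
for d in mods(w): print(round(d['conf'],2),d['rect'],*fitmod(w,d['pixels']))
o=get_obs();print(o['tool_pos'],o['tcp_rot'],o['contact_force']);go(454,-86.8,33,np.pi-.05)
E
```

```text
time: 11.37
tool_pos: [469.4, -87.6, 338.4]
tcp_rot: [-3.141, 0.001, 3.089]
contact_force: [-0.4, 0.1, 0.5]
grip_width: 64.1
finger_force: 0.0
0.89 [316.2, 173.9, 53.0, 86.3] [454.86  -87.024  -0.031] 0.9725837567589599
0.79 [99.8, 188.7, 80.1, 91.2] [ 457.387 -316.886   -0.326] 0.9482042286030837
[470.763 -86.823 338.044] [-3.142  0.002  3.091] [ 1.732 -0.439 -0.271]
go [ 0.017 -0.001  0.146] spin -0.0005 rows 4
```

```bash
python3 -m inch '[[0.016,0,0.04,-0.019,0.7],[0.016,0,0.08,-0.019,0.7],[0.016,0,0.12,-0.019,0.7],[0.016,0,0.145,-0.019,0.7],[0.016,0,0.145,-0.019,0.7],[0.016,0,0.145,-0.019,0],[0.016,0,0.145,-0.019,0],[0.016,0,0.145,-0.019,0]]';python3 -m inch '[[0,0,0,0,0],[0,0,0,0,0],[0,0,0,0,0],[0,0,0,0,0],[0,0,-0.04,0,0],[0,0,-0.08,0,0],[0,0,-0.08,0,0]]'; python3 - <<'E'
from h import *
print(get_obs()['tool_pos']);go(*bay(-43),33+70,np.pi+CY)
E
```

```text
time: 12.13
tool_pos: [455.2, -86.0, 194.4]
tcp_rot: [-3.141, 0.004, 3.111]
contact_force: [-0.3, 0.2, 0.4]
grip_width: 48.6
finger_force: 0.0
time: 12.72
tool_pos: [455.9, -86.6, 279.0]
tcp_rot: [-3.138, 0.011, 3.111]
contact_force: [2.2, -0.6, -1.6]
grip_width: 45.9
finger_force: 30.0
[455.88830541 -86.57644733 278.9629464 ]
go [-0.2051  0.0493  0.019 ] spin 0.072 rows 6
```

```bash
python3 -m inch '[[-0.205,0.049,0.01,0.072,0],[-0.205,0.049,0.01,0.072,0],[-0.205,0.049,0.01,0.072,0],[-0.205,0.049,0.01,0.072,0],[-0.205,0.049,0.01,0.072,0],[-0.205,0.049,0.01,0.072,0],[-0.205,0.049,0.01,0.072,0],[-0.205,0.049,0.01,0.072,0]]'; python3 - <<'E'
from h import *
o=get_obs();print(o['tool_pos'],o['tcp_rot']);go(*bay(-43),33+12,np.pi+CY)
E
```

```text
time: 13.38
tool_pos: [659.8, -43.4, 261.8]
tcp_rot: [3.142, -0.002, 3.039]
contact_force: [-0.8, -0.2, -1.3]
grip_width: 45.5
finger_force: 30.0
[659.79720953 -43.36461718 261.82186353] [ 3.14157314e+00 -2.41580652e-03  3.03869122e+00]
go [-0.003  -0.      0.0578] spin 0.0001 rows 2
```

```bash
python3 -m inch '[[-0.003,0,0.02,0,0],[-0.003,0,0.035,0,0],[-0.003,0,0.045,0,0],[-0.003,0,0.052,0,0],[-0.003,0,0.057,0,0],[-0.003,0,0.057,0,0]]'; python3 -m inch '[[0,0,0.0015,0,0],[0,0,0.0015,0,0],[0,0,0.0015,0,0.65],[0,0,0.0015,0,0.65],[0,0,0.0015,0,0.65],[0,0,-0.04,0,0.65],[0,0,-0.08,0,0.65],[0,0,-0.12,0,0.65]]'; python3 - <<'E'
from h import *
o=get_obs();print(o['tool_pos'],o['tcp_rot'],o['contact_force']);go(472,-312,180,np.pi-.326)
E
```

```text
time: 13.88
tool_pos: [663.2, -44.1, 206.6]
tcp_rot: [-3.142, 0.0, 3.038]
contact_force: [-0.2, -0.5, -1.9]
grip_width: 45.9
finger_force: 30.0
time: 14.55
tool_pos: [663.4, -43.8, 326.6]
tcp_rot: [3.141, -0.001, 3.038]
contact_force: [1.1, -0.7, 0.2]
grip_width: 59.4
finger_force: 0.0
[663.36600759 -43.75415954 326.59670921] [ 3.14135627e+00 -1.43522060e-03  3.03828825e+00] [ 1.09795636 -0.74562653  0.22677747]
go [ 0.1627 -0.2865 -0.0122] spin 0.2227 rows 8
```

```bash
python3 -m inch '[[0.163,-0.2865,-0.012,0.2227,0.7],[0.163,-0.2865,-0.012,0.2227,0.7],[0.163,-0.2865,-0.012,0.2227,0.7],[0.163,-0.2865,-0.012,0.2227,0.7],[0.163,-0.2865,-0.012,0.2227,0.7],[0.163,-0.2865,-0.012,0.2227,0.7],[0.163,-0.2865,-0.012,0.2227,0.7],[0.163,-0.2865,-0.012,0.2227,0.7]]'; python3 - <<'E'
from h import *
np.set_printoptions(precision=3,suppress=True)
w=capture('wrist');save(w,'w6')
for d in mods(w): print(round(d['conf'],2),d['rect'],*fitmod(w,d['pixels']))
o=get_obs();print(o['tool_pos'],o['tcp_rot'],o['contact_force']);go(457.4,-317,33,np.pi-.326)
E
```

```text
time: 15.22
tool_pos: [470.3, -313.6, 338.1]
tcp_rot: [-3.141, 0.001, 2.815]
contact_force: [1.2, -0.8, -0.8]
grip_width: 64.0
finger_force: 0.0
0.74 [308.8, 177.8, 49.6, 88.4] [ 457.036 -316.873    2.817] 0.9752097844567542
0.67 [619.5, 240.6, 41.0, 20.8] [674.155  53.33   -2.437] 0.32939438700147705
[ 469.028 -316.177  338.172] [-3.14   0.001  2.81 ] [-0.475 -0.298 -0.427]
go [ 0.011 -0.004  0.146] spin -0.006 rows 4
```

View pics/w6.png

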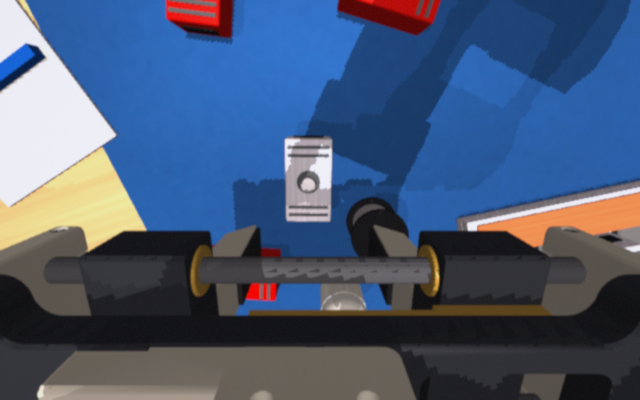

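```bash
python3 -m inch '[[0.0115,-0.004,0.04,-0.006,0.62],[0.0115,-0.004,0.08,-0.006,0.62],[0.0115,-0.004,0.12,-0.006,0.62],[0.0115,-0.004,0.145,-0.006,0.62],[0.0115,-0.004,0.145,-0.006,0.62],[0.0115,-0.004,0.145,-0.006,0],[0.0115,-0.004,0.145,-0.006,0],[0.0115,-0.004,0.145,-0.006,0]]';python3 -m inch '[[0,0,0,0,0],[0,0,0,0,0],[0,0,0,0,0],[0,0,0,0,0],[0,0,-0.04,0,0],[0,0,-0.08,0,0],[0,0,-0.08,0,0]]'; python3 - <<'E'
from h import *
print(get_obs()['tool_pos']);go(*bay(-129),33+70,np.pi+CY)
E
```

```text
time: 15.98
tool_pos: [460.5, -312.3, 194.7]
tcp_rot: [-3.14, 0.003, 2.822]
contact_force: [0.9, -0.0, -3.2]
grip_width: 45.9
finger_force: 30.0
time: 16.57
tool_pos: [461.3, -313.3, 280.0]
tcp_rot: [-3.137, 0.012, 2.822]
contact_force: [1.5, -0.4, -1.1]
grip_width: 46.1
finger_force: 30.0
[ 461.27298809 -313.27748203  280.01505692]
go [-0.1247  0.2353  0.0183] spin -0.2168 rows 7
```

```bash
python3 -m inch '[[0,0.02,-0.035,0,0],[-0.02,0.05,-0.05,-0.1,0],[-0.06,0.09,-0.05,-0.217,0],[-0.126,0.235,0,-0.217,0],[-0.126,0.235,0.01,-0.217,0],[-0.126,0.235,0.01,-0.217,0],[-0.126,0.235,0.01,-0.217,0],[-0.126,0.235,0.01,-0.217,0]]';python3 -m inch '[[0,0,0,0,0],[0,0,0,0,0]]'; python3 - <<'E'
from h import *
o=get_obs();print(o['tool_pos'],o['tcp_rot']);go(*bay(-129,12.8),33+12,np.pi+CY)
E
```

```text
time: 17.23
tool_pos: [655.1, -124.3, 260.1]
tcp_rot: [3.139, -0.002, 3.042]
contact_force: [-1.3, 0.5, -3.5]
grip_width: 45.8
finger_force: 30.0
time: 17.4
tool_pos: [653.2, -127.8, 261.7]
tcp_rot: [3.142, -0.002, 3.041]
contact_force: [0.1, -0.3, -2.3]
grip_width: 45.8
finger_force: 30.0
[ 653.19934685 -127.78845325  261.74068951] [ 3.14156897e+00 -1.90215961e-03  3.04066376e+00]
go [-0.0026 -0.0014  0.0577] spin 0.0021 rows 2
```

```bash
python3 -m inch '[[-0.0025,-0.0014,0.02,0.002,0],[-0.0025,-0.0014,0.035,0.002,0],[-0.0025,-0.0014,0.045,0.002,0],[-0.0025,-0.0014,0.052,0.002,0],[-0.0025,-0.0014,0.057,0.002,0],[-0.0025,-0.0014,0.057,0.002,0]]'; python3 -m inch '[[0,0,0.0015,0,0],[0,0,0.0015,0,0],[0,0,0.0015,0,0.65],[0,0,0.0015,0,0.65],[0,0,0.0015,0,0.65],[0,0,-0.04,0,0.65],[0,0,-0.08,0,0.65],[0,0,-0.12,0,0.65]]'; python3 - <<'E'
from h import *
o=get_obs();print(o['tool_pos'],o['tcp_rot'],o['contact_force']);go(735,0,240,np.pi+CY)
E
```

```text
time: 17.9
tool_pos: [655.4, -131.1, 206.6]
tcp_rot: [-3.141, 0.001, 3.036]
contact_force: [0.1, 0.1, -1.5]
grip_width: 45.4
finger_force: 30.0
time: 18.57
tool_pos: [655.4, -130.2, 326.6]
tcp_rot: [3.141, -0.001, 3.037]
contact_force: [-0.1, -0.0, 0.1]
grip_width: 59.6
finger_force: 0.0
[ 655.43514123 -130.19136239  326.6052904 ] [ 3.14114310e+00 -1.33781450e-03  3.03664164e+00] [-0.14120845 -0.01604633  0.0774039 ]
go [-0.0654  0.1378 -0.0724] spin -0.002 rows 5
```

Now view the carrier from above to check the seating.

```bash
python3 -m inch '[[-0.066,0.138,-0.072,0,0.7],[-0.066,0.138,-0.072,0,0.7],[-0.066,0.138,-0.072,0,0.7],[-0.066,0.138,-0.072,0,0.7],[-0.066,0.138,-0.072,0,0.7],[-0.066,0.138,-0.072,0,0.7],[-0.066,0.138,-0.072,0,0.7]]'; python3 - <<'E'
from h import *
np.set_printoptions(precision=3,suppress=True)
w=capture('wrist');save(w,'w7')
for d in mods(w):
    v,q=fitmod(w,d['pixels'],12);dx=v[:2]-CO;c,s=np.cos(CY),np.sin(CY)
    print(round(d['conf'],2),d['rect'],v,q,'carrier frame',c*dx[0]+s*dx[1],-s*dx[0]+c*dx[1],v[2]-CY)
E
```

```text
time: 19.15
tool_pos: [735.5, -0.1, 396.8]
tcp_rot: [-3.141, -0.001, 3.037]
contact_force: [0.3, -0.6, -0.9]
grip_width: 64.5
finger_force: 0.0
0.77 [270.0, 120.7, 49.8, 82.5] [663.157 -44.458  -0.119] 0.9697538461538462 carrier frame 11.611524687528544 -43.695339562924794 -0.015837458390885115
0.74 [346.7, 118.8, 49.0, 83.9] [670.744  41.424  -0.101] 0.9844361661825988 carrier frame 10.32780299267123 42.51155634094706 0.002437791558259253
0.63 [193.8, 121.5, 61.7, 79.1] [ 654.276 -131.947   -0.108] 0.9674552346098549 carrier frame 11.772914486606014 -131.6345473727585 -0.005027318536563324
```

View pics/w7.png

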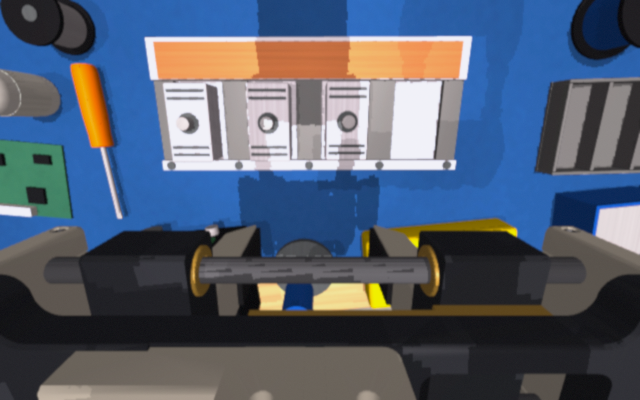

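All three modules sit in bays (pins at (186,123), (268,122), (347,121)). Now go look at the mallet.

```bash
python3 - <<'E'
from h import *
go(445,335,200,np.pi-.355)
E
```

```text
go [0.3243 0.3037 0.0382] spin 0.2484 rows 11
```

```bash
python3 -m inch '[[0.324,0.304,0.038,0.2484,0.6],[0.324,0.304,0.038,0.2484,0.6],[0.324,0.304,0.038,0.2484,0.6],[0.324,0.304,0.038,0.2484,0.6],[0.324,0.304,0.038,0.2484,0.6],[0.324,0.304,0.038,0.2484,0.6],[0.324,0.304,0.038,0.2484,0.6],[0.324,0.304,0.038,0.2484,0.6]]'; python3 - <<'E'
from h import *
go(445,335,200,np.pi-.355)
E
```

```text
time: 19.92
tool_pos: [517.0, 250.9, 368.8]
tcp_rot: [-3.141, -0.001, 2.786]
contact_force: [-0.3, 0.6, -0.3]
grip_width: 55.3
finger_force: 0.0
go [0.0967 0.0537 0.0099] spin -0.001 rows 3
```

```bash
python3 -m inch '[[0.097,0.054,0.01,0,0.6],[0.097,0.054,0.01,0,0.6],[0.097,0.054,0.01,0,0.6],[0.097,0.054,0.01,0,0.6],[0.097,0.054,0.01,0,0.6]]'; python3 - <<'E'
from h import *
np.set_printoptions(precision=3,suppress=True)
w=capture('wrist');save(w,'w8');np.save('w8.npy',{k:w[k] for k in('pose','intrinsics')},allow_pickle=True)
for t in ['mallet','presser','toolmat']:
    for d in tip_of(w,t)[:2]: print(t,d['conf'],d['centre'],onz(w,d['centre'],3))
o=get_obs();print(o['tool_pos'],o['tcp_rot'])
E
```

```text
time: 20.33
tool_pos: [445.5, 335.4, 359.0]
tcp_rot: [-3.141, -0.0, 2.789]
contact_force: [0.5, 0.6, 0.5]
grip_width: 54.9
finger_force: 0.0
mallet 0.74 [318.7, 192.8] [461.996 333.734   3.   ]
presser 0.81 [213.9, 222.8] [453.244 198.121   3.   ]
toolmat 0.91 [252.9, 175.9] [415.457 267.35    3.   ]
[447.373 334.23  359.304] [-3.142  0.     2.786]
```

View pics/w8.png

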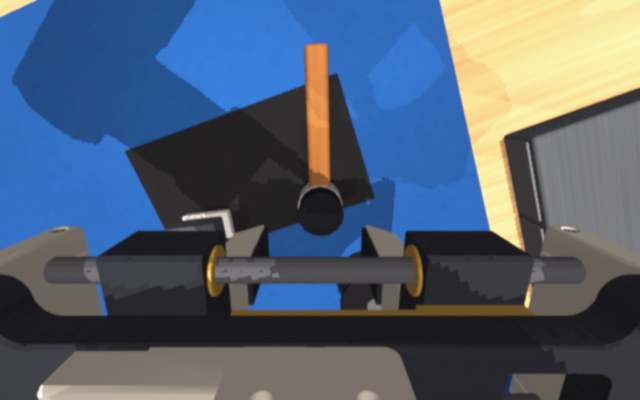

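The mallet is upright at (321,211), handle from (319,184) up to (316,44); presser at (200,225) behind the finger.

```bash
python3 - <<'E'
from h import *
np.set_printoptions(precision=3,suppress=True)
w=np.load('w8.npy',allow_pickle=True).item()
im=cv2.cvtColor(cv2.imread('pics/w8.png'),cv2.COLOR_BGR2RGB).astype(int)
m=(im[...,0]-im[...,2]>60)&(im[...,0]>120);m[:40]=0;m[190:]=0;m[:,:290]=0;m[:,345:]=0
r=np.arange(55,175,5);c=np.array([np.nonzero(m[i])[0].mean() for i in r]);wd=[m[i].sum() for i in r]
X=np.array([onz(w,(a,b),56)[:2] for a,b in zip(c,r)]);d=np.polyfit(X[:,0],X[:,1],1);print('width',wd[0],wd[-1],'yaw',np.arctan(d[0]))
y=np.arctan(d[0]);u=np.array([np.cos(y),np.sin(y)])
end=onz(w,(316,44),56)[:2];head=onz(w,(321,211),83)[:2];print('end',end,'head',head,'origin from end',end+153*u,np.linalg.norm(head-end))
h=X.mean(0)+u*((head+end+153*u)/2-X.mean(0)).dot(u);print('head',h,'grip',h-48*u)
g=h-48*u;go(g[0],g[1],43,np.pi+y)
E
```

```text
width 23 20 yaw -0.3214490230999369
end [319.097 382.334] head [459.384 335.822] origin from end [464.26  333.995] 147.79644037940898
head [461.679 334.479] grip [416.137 349.644]
go [0.035 0.004 0.157] spin -0.0345 rows 4
```

```bash
python3 -m inch '[[0.034,0.004,0.04,-0.0345,0.5],[0.034,0.004,0.08,-0.0345,0.5],[0.034,0.004,0.12,-0.0345,0.5],[0.034,0.004,0.15,-0.0345,0.5],[0.034,0.004,0.157,-0.0345,0.5],[0.034,0.004,0.157,-0.0345,0.5],[0.034,0.004,0.157,-0.0345,0],[0.034,0.004,0.157,-0.0345,0]]'; python3 -m inch '[[0,0,0,0,0],[0,0,0,0,0],[0,0,0,0,0],[0,0,0,0,0]]';python3 - <<'E'
from h import *
go(416.1,349.6,43,np.pi-.3214)
E
```

```text
time: 21.2
tool_pos: [417.1, 351.4, 204.7]
tcp_rot: [3.138, 0.003, 2.822]
contact_force: [-0.1, -0.3, 0.2]
grip_width: 36.7
finger_force: 0.0
time: 21.53
tool_pos: [416.1, 351.3, 203.9]
tcp_rot: [3.14, 0.002, 2.823]
contact_force: [-0.7, -2.1, 6.7]
grip_width: 22.0
finger_force: 29.8
go [-0.0005 -0.0016  0.0019] spin 0.0027 rows 1
```

```bash
python3 -m inch '[[0,0,-0.03,0,0],[0,0,-0.07,0,0],[0,0,-0.11,0,0],[0,0,-0.13,0,0],[0,0,-0.13,0,0]]';python3 - <<'E'
from h import *
print(get_obs()['tool_pos'],get_obs()['tcp_rot'],get_obs()['grip_width']);go(622.4,46.4,320,np.pi+CY,False)
E
```

```text
time: 21.95
tool_pos: [416.4, 351.8, 337.5]
tcp_rot: [3.134, 0.006, 2.823]
contact_force: [-0.2, 1.3, -3.5]
grip_width: 21.8
finger_force: 30.0
[416.41361422 351.7861124  337.54262237] [3.13390449 0.00614921 2.82293266] 21.829482502693928
go [-0.2912 -0.2256  0.0176] spin -0.2157 rows 9
```

```bash
python3 -m inch '[[-0.291,-0.226,0.013,-0.2157,0],[-0.291,-0.226,0.013,-0.2157,0],[-0.291,-0.226,0.013,-0.2157,0],[-0.291,-0.226,0.013,-0.2157,0],[-0.291,-0.226,0.013,-0.2157,0],[-0.291,-0.226,0.013,-0.2157,0],[-0.291,-0.226,0.013,-0.2157,0],[-0.291,-0.226,0.013,-0.2157,0]]';python3 -m inch '[[-0.041,-0.032,0,0,0],[-0.041,-0.032,0,0,0],[-0.041,-0.032,0,0,0],[-0.041,-0.032,0,0,0]]'; python3 - <<'E'
from h import *
np.set_printoptions(precision=3,suppress=True)
w=capture('wrist');save(w,'w9')
print(get_obs()['tool_pos'],get_obs()['tcp_rot']);go(622.4,46.4,291,np.pi+CY,False)
E
```

```text
time: 22.62
tool_pos: [599.6, 76.0, 318.3]
tcp_rot: [-3.141, -0.004, 3.038]
contact_force: [1.0, 1.1, -5.1]
grip_width: 22.0
finger_force: 30.0
time: 22.95
tool_pos: [636.5, 41.5, 318.2]
tcp_rot: [3.141, -0.004, 3.037]
contact_force: [-0.6, 0.9, -3.1]
grip_width: 21.8
finger_force: 30.0
[636.089  42.395 318.735] [ 3.141 -0.004  3.038]
go [0.014 0.003 0.028] spin -0.0002 rows 1
```

View pics/w9.png

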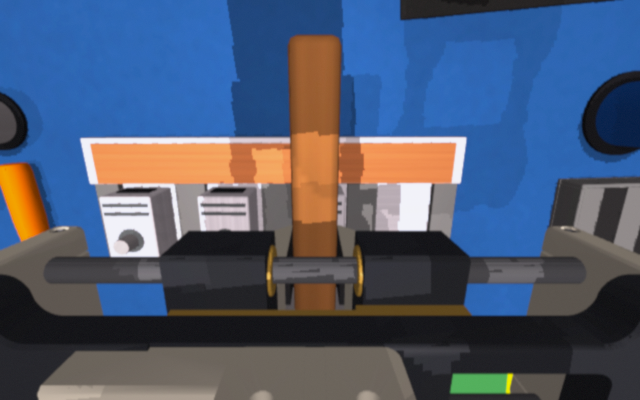

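```bash
python3 -m inch '[[0.0137,0.003,0.02,0,0],[0.0137,0.003,0.035,0,0],[0.0137,0.003,0.035,0,0],[0.0137,0.003,0.035,0,0]]'; python3 - <<'E'
from h import *
print(get_obs()['tool_pos'],get_obs()['tcp_rot']);go(622.4,46.4,253.4,np.pi+CY,False)
E
```

```text
time: 23.33
tool_pos: [622.7, 47.6, 285.0]
tcp_rot: [3.142, -0.003, 3.04]
contact_force: [0.6, -0.5, -3.2]
grip_width: 22.2
finger_force: 30.0
[622.72532356  47.62269255 285.03038018] [ 3.14153007e+00 -2.50400382e-03  3.04016003e+00]
go [ 0.0001 -0.0013  0.0316] spin 0.0016 rows 1
```

```bash
python3 -m inch '[[0,-0.001,0.015,0,0],[0,-0.001,0.0316,0,0],[0,-0.001,0.0316,0,0],[0,-0.001,0.0316,0,0]]'; python3 -m inch '[[0,0,-0.03,0,0],[0,0,-0.05,0,0],[0,0,-0.05,0,0]]'; python3 - <<'E'
from h import *
print(get_obs()['tool_pos'],get_obs()['tcp_rot']);go(614.9,-39.5,285,np.pi+CY,False)
E
```

```text
time: 23.67
tool_pos: [623.6, 45.8, 255.0]
tcp_rot: [3.142, 0.001, 3.039]
contact_force: [0.2, -1.8, -3.6]
grip_width: 21.7
finger_force: 30.0
time: 23.92
tool_pos: [624.6, 45.5, 310.0]
tcp_rot: [3.141, 0.01, 3.039]
contact_force: [1.1, -0.6, -3.2]
grip_width: 21.8
finger_force: 30.0
[624.64218219  45.48496346 309.97297069] [3.14102258 0.00959772 3.0387375 ]
go [ 0.0012 -0.0856  0.0249] spin 0.0001 rows 3
```

```bash
python3 -m inch '[[0.001,-0.0856,0,0,0],[0.001,-0.0856,0.01,0,0],[0.001,-0.0856,0.019,0,0],[0.001,-0.0856,0.019,0,0],[0.001,-0.0856,0.019,0,0],[0.001,-0.0856,0.019,0,0]]'; python3 - <<'E'
from h import *
print(get_obs()['tool_pos'],get_obs()['tcp_rot']);go(614.9,-39.5,253,np.pi+CY,False)
E
```

```text
time: 24.42
tool_pos: [613.8, -38.9, 285.2]
tcp_rot: [3.141, -0.0, 3.039]
contact_force: [-0.6, 0.3, -3.4]
grip_width: 22.1
finger_force: 30.0
[613.75466199 -38.85711047 285.20408338] [ 3.14108069e+00 -8.23823585e-05  3.03901275e+00]
go [-0.0012 -0.0005  0.0322] spin 0.0004 rows 1
```

```bash
python3 -m inch '[[-0.001,0,0.015,0,0],[-0.001,0,0.033,0,0],[-0.001,0,0.033,0,0],[-0.001,0,0.033,0,0]]'; python3 -m inch '[[0,0,-0.03,0,0],[0,0,-0.05,0,0],[0,0,-0.05,0,0]]'; python3 - <<'E'
from h import *
print(get_obs()['tool_pos'],get_obs()['tcp_rot']);go(606,-126.9,285,np.pi+CY,False)
E
```

```text
time: 24.75
tool_pos: [614.8, -38.6, 252.4]
tcp_rot: [3.141, -0.0, 3.04]
contact_force: [-0.3, -0.3, -4.1]
grip_width: 21.7
finger_force: 30.0
time: 25.0
tool_pos: [615.9, -39.3, 307.4]
tcp_rot: [-3.141, 0.009, 3.039]
contact_force: [1.4, 0.0, -3.3]
grip_width: 21.7
finger_force: 30.0
[615.94492514 -39.28031861 307.43882645] [-3.14104365  0.00921157  3.03944679]
go [ 0.0012 -0.0882  0.0225] spin 0.0009 rows 3
```

```bash
python3 -m inch '[[0.001,-0.088,0,0,0],[0.001,-0.088,0.01,0,0],[0.001,-0.088,0.017,0,0],[0.001,-0.088,0.017,0,0],[0.001,-0.088,0.017,0,0],[0.001,-0.088,0.017,0,0]]'; python3 - <<'E'
from h import *
print(get_obs()['tool_pos'],get_obs()['tcp_rot']);go(606,-126.9,252.5,np.pi+CY,False)
E
```

```text
time: 25.5
tool_pos: [604.7, -126.4, 284.8]
tcp_rot: [3.141, -0.0, 3.039]
contact_force: [0.1, -0.1, -4.5]
grip_width: 21.5
finger_force: 30.0
[ 604.66823431 -126.35936448  284.84993185] [ 3.14092472e+00 -4.95344805e-04  3.03904613e+00]
go [-0.0014 -0.0004  0.0323] spin 0.0005 rows 1
```

```bash
python3 -m inch '[[-0.0014,0,0.015,0,0],[-0.0014,0,0.033,0,0],[-0.0014,0,0.033,0,0],[-0.0014,0,0.033,0,0]]'; python3 -m inch '[[0,0,-0.03,0,0],[0,0,-0.06,0,0],[0,0,-0.06,0,0]]'; python3 - <<'E'
from h import *
print(get_obs()['tool_pos'],get_obs()['tcp_rot']);go(710,110,370,np.pi+CY,False)
E
```

```text
time: 25.83
tool_pos: [606.1, -126.3, 252.2]
tcp_rot: [3.141, -0.001, 3.04]
contact_force: [-0.4, 0.2, -3.9]
grip_width: 21.8
finger_force: 30.0
time: 26.08
tool_pos: [607.4, -127.1, 319.2]
tcp_rot: [-3.139, 0.011, 3.039]
contact_force: [2.1, 0.2, -2.8]
grip_width: 21.6
finger_force: 30.0
[ 607.4028625  -127.08240482  319.17561032] [-3.13928379  0.01081163  3.03945791]
go [-0.0784  0.2462 -0.0505] spin 0.0009 rows 7
```

```bash
python3 -m inch '[[-0.078,0.246,-0.055,0,0],[-0.078,0.246,-0.055,0,0],[-0.078,0.246,-0.055,0,0],[-0.078,0.246,-0.055,0,0],[-0.078,0.246,-0.055,0,0],[-0.078,0.246,-0.055,0,0],[-0.078,0.246,-0.055,0,0],[-0.078,0.246,-0.055,0,0]]'; python3 - <<'E'
from h import *
w=capture('wrist');save(w,'w10')
im=cv2.cvtColor(w['color'],cv2.COLOR_RGB2BGR);cv2.imwrite('pics/w10c.png',cv2.resize(im[60:230,60:380],None,fx=2.5,fy=2.5,interpolation=cv2.INTER_CUBIC))
print(get_obs()['tool_pos'])
for z in(52,68): print(z,[np.round((proj(w,(x,y,z))-[60,60])*2.5) for x,y in[(670.7,41.4),(663.2,-44.5),(654.3,-131.9)]])
E
```

```text
time: 26.75
tool_pos: [709.1, 114.5, 367.5]
tcp_rot: [3.14, 0.001, 3.044]
contact_force: [-1.4, -1.8, -5.3]
grip_width: 21.8
finger_force: 30.0
[708.74449252 112.0346666  366.77596996]
52 [array([450., 245.]), array([241., 247.]), array([ 27., 247.])]
68 [array([440., 251.]), array([219., 253.]), array([ -7., 252.])]
```

View pics/w10c.png

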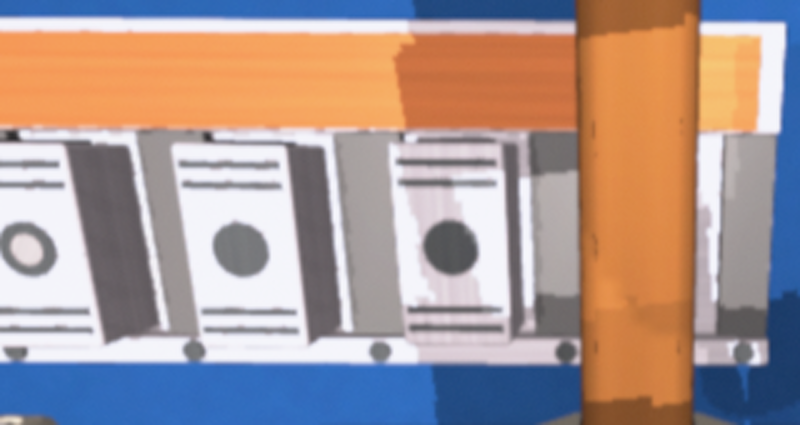

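All three pins are flush (circles at (28,248), (241,248), (450,247) sit exactly where the z = 52 plane projects). Return the mallet to its place.

```bash
python3 - <<'E'
from h import *
go(416.1,351.3,340,2.823,False)
E
```

```text
go [0.3149 0.2091 0.0269] spin 0.2194 rows 10
```

```bash
python3 -m inch '[[0.315,0.209,0.026,0.2194,0],[0.315,0.209,0.026,0.2194,0],[0.315,0.209,0.026,0.2194,0],[0.315,0.209,0.026,0.2194,0],[0.315,0.209,0.026,0.2194,0],[0.315,0.209,0.026,0.2194,0],[0.315,0.209,0.026,0.2194,0],[0.315,0.209,0.026,0.2194,0]]';python3 -m inch '[[0.07,0.033,0,0,0],[0.07,0.033,0,0,0],[0.07,0.033,0,0,0],[0.07,0.033,0,0,0]]'; python3 - <<'E'
from h import *
print(get_obs()['tool_pos'],get_obs()['tcp_rot']);go(416.1,351.3,204.5,2.823,False)
E
```

```text
time: 27.47
tool_pos: [450.3, 320.2, 344.1]
tcp_rot: [-3.141, -0.0, 2.817]
contact_force: [0.6, 0.3, -4.0]
grip_width: 21.5
finger_force: 30.0
time: 27.8
tool_pos: [394.8, 374.3, 344.3]
tcp_rot: [-3.141, -0.0, 2.822]
contact_force: [0.9, -0.1, -3.6]
grip_width: 21.8
finger_force: 30.0
[394.79875163 374.27926819 344.34465589] [-3.14102972e+00 -4.23135498e-05  2.82171785e+00]
go [-0.0275 -0.015   0.1399] spin -0.0013 rows 4
```

```bash
python3 -m inch '[[-0.0275,-0.015,0,-0.001,0],[-0.0275,-0.015,0.03,-0.001,0],[-0.0275,-0.015,0.07,-0.001,0],[-0.0275,-0.015,0.1,-0.001,0],[-0.0275,-0.015,0.12,-0.001,0],[-0.0275,-0.015,0.13,-0.001,0],[-0.0275,-0.015,0.137,-0.001,0],[-0.0275,-0.015,0.138,-0.001,0]]'; python3 - <<'E'
from h import *
print(get_obs()['tool_pos'],get_obs()['contact_force']);go(416.1,351.3,204,2.823,False)
E
```

```text
time: 28.47
tool_pos: [418.3, 350.4, 205.8]
tcp_rot: [-3.141, -0.0, 2.819]
contact_force: [-0.1, -0.0, -3.8]
grip_width: 21.6
finger_force: 30.0
[418.29550841 350.35409507 205.75388611] [-0.09338364 -0.02811796 -3.76110508]
go [0.0024 0.0002 0.0018] spin -0.0044 rows 1
```

```bash
python3 -m inch '[[0.002,0,0.001,-0.004,0],[0.002,0,0.0025,-0.004,0],[0.002,0,0.0025,-0.004,0]]'; python3 -m inch '[[0,0,0,0,0.4],[0,0,0,0,0.6],[0,0,0,0,0.6],[0,0,0,0,0.6],[0,0,-0.02,0,0.6],[0,0,-0.06,0,0.6],[0,0,-0.1,0,0.6],[0,0,-0.14,0,0.6]]'; python3 - <<'E'
from h import *
print(get_obs()['tool_pos'],get_obs()['tcp_rot']);go(480,210,200,np.pi-.2)
E
```

```text
time: 28.72
tool_pos: [415.9, 352.0, 204.8]
tcp_rot: [3.14, 0.001, 2.824]
contact_force: [-0.1, -0.3, -4.1]
grip_width: 21.9
finger_force: 30.0
time: 29.38
tool_pos: [415.4, 351.7, 345.4]
tcp_rot: [-3.141, -0.0, 2.824]
contact_force: [1.5, -0.1, -0.8]
grip_width: 55.2
finger_force: 0.0
[415.44391465 351.68888743 345.40987317] [-3.14119125e+00 -3.70614523e-04  2.82407397e+00]
go [-0.1056 -0.1145 -0.0136] spin -0.1175 rows 4
```

```bash
python3 -m inch '[[-0.105,-0.1145,-0.0136,-0.1175,0.7],[-0.105,-0.1145,-0.0136,-0.1175,0.7],[-0.105,-0.1145,-0.0136,-0.1175,0.7],[-0.105,-0.1145,-0.0136,-0.1175,0.7],[-0.105,-0.1145,-0.0136,-0.1175,0.7],[-0.105,-0.1145,-0.0136,-0.1175,0.7],[-0.105,-0.1145,-0.0136,-0.1175,0.7]]'; python3 - <<'E'
from h import *
np.set_printoptions(precision=3,suppress=True)
w=capture('wrist');save(w,'w11');np.save('w11.npy',{k:w[k] for k in('pose','intrinsics')},allow_pickle=True)
for t in ['mallet','presser']:
    for d in tip_of(w,t)[:2]: print(t,d['conf'],d['centre'],onz(w,d['centre'],3))
o=get_obs();print(o['tool_pos'],o['tcp_rot'])
im=cv2.cvtColor(w['color'],cv2.COLOR_RGB2BGR);cv2.imwrite('pics/w11c.png',cv2.resize(im[60:260,180:500],None,fx=2.5,fy=2.5,interpolation=cv2.INTER_CUBIC))
E
```

```text
time: 29.97
tool_pos: [479.5, 210.5, 357.4]
tcp_rot: [3.141, -0.0, 2.941]
contact_force: [0.3, -0.1, -0.8]
grip_width: 64.1
finger_force: 0.0
mallet 0.84 [417.4, 147.1] [465.048 334.106   3.   ]
presser 0.86 [299.4, 163.0] [455.856 196.879   3.   ]
presser 0.63 [293.3, 160.4] [451.455 190.556   3.   ]
[479.106 211.423 357.181] [ 3.142 -0.     2.943]
```

View pics/w11c.png

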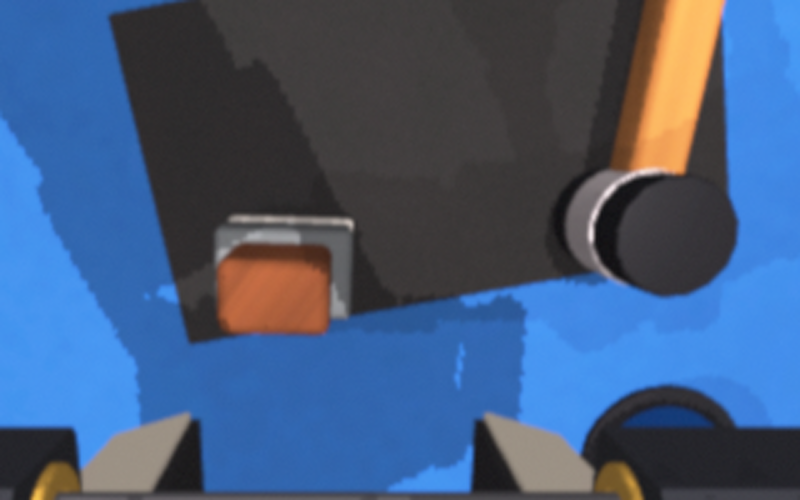

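Mallet stands upright on the mat (crop (665,233)); presser handle top at crop (275,290). Fit it.

```bash
python3 - <<'E'
from h import *
np.set_printoptions(precision=3,suppress=True)
w=np.load('w11.npy',allow_pickle=True).item()
im=cv2.cvtColor(cv2.imread('pics/w11.png'),cv2.COLOR_BGR2RGB).astype(int)
m=(im[...,0]-im[...,2]>40);m[:140]=0;m[200:]=0;m[:,:255]=0;m[:,330:]=0
n,l,st,_=cv2.connectedComponentsWithStats(m.astype(np.uint8));i=1+np.argmax(st[1:,4]);h=cv2.findContours((l==i).astype(np.uint8),0,1)[0][0][:,0]
X=np.array([onz(w,q,105)[:2] for q in h],np.float32);r=cv2.minAreaRect(X);print(st[i],r,cv2.boxPoints(r).T)
c=r[0];go(c[0],c[1],88,np.pi-.2)
print(onz(w,(180+232/2.5,60+217/2.5),8),onz(w,(180+355/2.5,60+219/2.5),8))
E
```

```text
[ 267  158   45   35 1484] ((449.7978515625, 194.38868713378906), (36.69179153442383, 28.42188835144043), 78.4679183959961) [[432.206 460.054 467.39  439.541]
 [179.254 173.572 209.523 215.205]]
go [ 0.025 -0.022  0.11 ] spin 0.0018 rows 3
[431.077 171.644   8.   ] [443.117 226.188   8.   ]
```

```bash
python3 - <<'E'
from h import *
go(452,195,85,np.pi-.205)
E
python3 -m inch '[[0.023,-0.0215,0.0,0.005,0.7],[0.023,-0.0215,0.02,0.005,0.7],[0.023,-0.0215,0.06,0.005,0.7],[0.023,-0.0215,0.09,0.005,0.7],[0.023,-0.0215,0.11,0.005,0.7],[0.023,-0.0215,0.113,0.005,0.7],[0.023,-0.0215,0.113,0.005,0.7]]'; python3 - <<'E'
from h import *
print(get_obs()['tool_pos'],get_obs()['tcp_rot']);go(452,195,85,np.pi-.205)
E
```

```text
go [ 0.0233 -0.0214  0.1132] spin 0.0068 rows 3
time: 30.7
tool_pos: [452.4, 194.5, 243.5]
tcp_rot: [-3.14, -0.003, 2.938]
contact_force: [0.2, 0.2, 0.6]
grip_width: 64.3
finger_force: 0.0
[452.35226688 194.51492851 243.46344099] [-3.14046297e+00 -2.58367493e-03  2.93799978e+00]
go [ 0.0004  0.0004 -0.0005] spin 0.0014 rows 1
```

```bash
python3 -m inch '[[0,0,0,0,0],[0,0,0,0,0],[0,0,0,0,0],[0,0,0,0,0],[0,0,0,0,0],[0,0,0,0,0]]'; python3 -m inch '[[0,0,0,0,0],[0,0,0,0,0],[0,0,-0.02,0,0],[0,0,-0.05,0,0],[0,0,-0.08,0,0],[0,0,-0.1,0,0],[0,0,-0.1,0,0],[0,0,-0.1,0,0]]'; python3 - <<'E'
from h import *
p=bay(158,-55);print(p,get_obs()['tool_pos'],get_obs()['tcp_rot']);go(p[0],p[1],345,np.pi+CY,False)
E
```

```text
time: 31.2
tool_pos: [453.1, 193.9, 245.1]
tcp_rot: [3.141, 0.002, 2.936]
contact_force: [0.4, 1.3, 1.3]
grip_width: 38.0
finger_force: 29.8
time: 31.87
tool_pos: [452.7, 193.7, 344.3]
tcp_rot: [3.141, 0.001, 2.936]
contact_force: [-0.8, 0.8, -3.1]
grip_width: 38.1
finger_force: 29.8
[617.63672978 163.01761835] [452.68402511 193.65503441 344.25364892] [3.14129289e+00 6.18559254e-04 2.93644494e+00]
go [-0.1677  0.0036 -0.0006] spin -0.1021 rows 5
```

```bash
python3 -m inch '[[-0.1687,-0.0063,0,-0.102,0],[-0.1687,-0.0063,0,-0.102,0],[-0.1687,-0.0063,0,-0.102,0],[-0.1687,-0.0063,0,-0.102,0],[-0.1687,-0.0063,0,-0.102,0],[-0.1687,-0.0063,0,-0.102,0],[-0.1687,-0.0063,0,-0.102,0]]'; python3 - <<'E'
from h import *
p=bay(148,-55);print(p,get_obs()['tool_pos'],get_obs()['tcp_rot'],get_obs()['contact_force']);go(p[0],p[1],242+28+3,np.pi+CY,False)
E
```

```text
time: 32.45
tool_pos: [616.1, 153.1, 341.3]
tcp_rot: [-3.141, -0.006, 3.038]
contact_force: [-0.3, 0.6, -1.3]
grip_width: 38.0
finger_force: 30.0
[616.60855002 153.07061647] [616.05660606 153.11440864 341.31489978] [-3.14061747 -0.00573925  3.03801384] [-0.34070437  0.64126664 -1.34987443]
go [-0.0009  0.0001  0.0683] spin -0.0006 rows 2
```

```bash
python3 -m inch '[[0,0,0.02,0,0],[0,0,0.04,0,0],[0,0,0.055,0,0],[0,0,0.062,0,0],[0,0,0.062,0,0],[0,0,0.062,0,0]]'; python3 - <<'E'
from h import *
p=bay(148,-55);print(get_obs()['tool_pos'],get_obs()['contact_force']);go(p[0],p[1],242+28-6,np.pi+CY,False)
E
```

```text
time: 32.95
tool_pos: [616.1, 153.7, 282.6]
tcp_rot: [3.142, -0.0, 3.039]
contact_force: [0.4, -0.9, -1.8]
grip_width: 37.9
finger_force: 30.0
[616.14579446 153.71599581 282.6162099 ] [ 0.36614795 -0.8706664  -1.83829738]
go [-0.0005 -0.0006  0.0186] spin 0.0006 rows 1
```

```bash
python3 -m inch '[[0,0,0.004,0,0],[0,0,0.008,0,0],[0,0,0.011,0,0],[0,0,0.014,0,0],[0,0,0.016,0,0],[0,0,0.0175,0,0],[0,0,0.0175,0,0],[0,0,0.0175,0,0]]'; python3 - <<'E'
from h import *
p=bay(148,-55);print(get_obs()['tool_pos'],get_obs()['contact_force']);go(p[0],p[1],242+28-6,np.pi+CY,False)
E
```

```text
time: 33.62
tool_pos: [616.9, 153.3, 265.4]
tcp_rot: [3.141, 0.001, 3.038]
contact_force: [-0.8, 0.6, 4.1]
grip_width: 38.0
finger_force: 30.0
[616.87519826 153.26414052 265.42766763] [-0.75853036  0.64532217  4.07236286]
go [ 0.0002 -0.0002  0.0014] spin -0.0001 rows 1
```

```bash
python3 -m inch '[[0,-0.006,0,0,0],[0,-0.016,0,0,0],[0,-0.028,0,0,0],[0,-0.04,0,0,0],[0,-0.052,0,0,0],[0,-0.064,0,0,0],[0,-0.072,0,0,0],[0,-0.078,0,0,0]]'; python3 - <<'E'
from h import *
p=bay(-148,-55);print(get_obs()['tool_pos'],get_obs()['contact_force']);go(p[0],p[1],242+28-6,np.pi+CY,False)
E
```

```text
time: 34.28
tool_pos: [608.6, 74.1, 264.9]
tcp_rot: [3.142, -0.0, 3.037]
contact_force: [1.0, 2.8, 5.3]
grip_width: 37.9
finger_force: 30.0
[608.61497216  74.06175904 264.89872859] [1.04773457 2.816837   5.33679868]
go [-1.000e-04 -2.166e-01  9.000e-04] spin -0.0015 rows 6
```

Steady at about 5–8 N; continue along the strip.

```bash
python3 -m inch '[[0,-0.008,0,0,0],[0,-0.018,0,0,0],[0,-0.03,0,0,0],[0,-0.042,0,0,0],[0,-0.054,0,0,0],[0,-0.064,0,0,0],[0,-0.072,0,0,0],[0,-0.076,0,0,0]]'; python3 -m inch '[[0,-0.008,0,0,0],[0,-0.018,0,0,0],[0,-0.03,0,0,0],[0,-0.042,0,0,0],[0,-0.054,0,0,0],[0,-0.064,0,0,0],[0,-0.07,0,0,0],[0,-0.072,0,0,0]]';python3 - <<'E'
from h import *
p=bay(-148,-55);print(get_obs()['tool_pos'],get_obs()['contact_force']);go(p[0],p[1],242+28-6,np.pi+CY,False)
E
```

```text
time: 34.95
tool_pos: [600.8, -1.4, 264.8]
tcp_rot: [-3.142, -0.0, 3.037]
contact_force: [-0.1, 3.8, 4.6]
grip_width: 38.3
finger_force: 30.0
time: 35.62
tool_pos: [593.3, -73.0, 264.8]
tcp_rot: [-3.142, -0.0, 3.037]
contact_force: [1.6, 2.9, 5.5]
grip_width: 37.8
finger_force: 30.0
[593.33564524 -72.96801615 264.79179531] [1.58575822 2.94954148 5.49305042]
go [-0.     -0.0688  0.0008] spin -0.0015 rows 2
```

```bash
python3 -m inch '[[0,-0.008,0,0,0],[0,-0.018,0,0,0],[0,-0.03,0,0,0],[0,-0.042,0,0,0],[0,-0.054,0,0,0],[0,-0.064,0,0,0],[0,-0.07,0,0,0],[0,-0.072,0,0,0]]'; python3 -m inch '[[0,0,0,0,0],[0,0,0,0,0],[0,0,0,0,0],[0,0,-0.02,0,0],[0,0,-0.06,0,0],[0,0,-0.09,0,0],[0,0,-0.09,0,0]]';python3 - <<'E'
from h import *
print(get_obs()['tool_pos'],get_obs()['contact_force']);go(452.7,193.7,345,2.936,False)
E
```

```text
time: 36.28
tool_pos: [585.9, -144.6, 264.8]
tcp_rot: [-3.142, -0.0, 3.037]
contact_force: [-0.3, 4.5, 4.9]
grip_width: 37.8
finger_force: 30.0
time: 36.87
tool_pos: [587.1, -142.9, 360.5]
tcp_rot: [-3.139, 0.009, 3.039]
contact_force: [1.3, -0.3, -1.5]
grip_width: 37.8
finger_force: 30.0
[ 587.14980083 -142.94881551  360.50336079] [ 1.30447657 -0.34024275 -1.45497981]
go [0.1682 0.3212 0.0132] spin 0.1033 rows 9
```

```bash
python3 -m inch '[[0.168,0.321,0.01,0.103,0],[0.168,0.321,0.01,0.103,0],[0.168,0.321,0.01,0.103,0],[0.168,0.321,0.01,0.103,0],[0.168,0.321,0.01,0.103,0],[0.168,0.321,0.01,0.103,0],[0.168,0.321,0.01,0.103,0],[0.168,0.321,0.01,0.103,0]]'; python3 - <<'E'
from h import *
print(get_obs()['tool_pos'],get_obs()['contact_force']);go(452.7,193.7,345,2.936,False)
E
```

```text
time: 37.53
tool_pos: [461.1, 168.2, 344.2]
tcp_rot: [-3.141, -0.003, 2.936]
contact_force: [1.5, 1.0, -3.4]
grip_width: 38.1
finger_force: 30.0
[461.05145037 168.22102918 344.1740149 ] [ 1.5154895   0.98012792 -3.36208442]
go [ 0.0134  0.0232 -0.0008] spin -0.0002 rows 1
```

```bash
python3 -m inch '[[0.0134,0.0232,0.02,0,0],[0.0134,0.0232,0.05,0,0],[0.0134,0.0232,0.075,0,0],[0.0134,0.0232,0.085,0,0],[0.0134,0.0232,0.085,0,0],[0.0134,0.0232,0.085,0,0]]'; python3 - <<'E'
from h import *
print(get_obs()['tool_pos'],get_obs()['contact_force']);go(452.7,193.7,244.5,2.936,False)
E
```

```text
time: 38.03
tool_pos: [453.9, 192.0, 259.5]
tcp_rot: [-3.14, -0.003, 2.936]
contact_force: [0.5, -0.1, -1.7]
grip_width: 37.9
finger_force: 30.0
[453.90916908 192.00226781 259.51197141] [ 0.49939268 -0.11105465 -1.7209676 ]
go [0.0015 0.0014 0.015 ] spin 0.0001 rows 1
```

```bash
python3 -m inch '[[0.001,0.001,0.005,0,0],[0.001,0.001,0.01,0,0],[0.001,0.001,0.013,0,0],[0.001,0.001,0.0145,0,0],[0.001,0.001,0.0145,0,0],[0.001,0.001,0.0145,0,0]]'; python3 - <<'E'
from h import *
print(get_obs()['tool_pos'],get_obs()['contact_force'])
E
```

```text
time: 38.53
tool_pos: [453.7, 192.9, 246.3]
tcp_rot: [3.141, 0.0, 2.935]
contact_force: [-0.3, 0.2, -2.0]
grip_width: 37.8
finger_force: 30.0
[453.72418558 192.94475142 246.30075507] [-0.28443891  0.16228953 -2.0070016 ]
```

Just above contact; lower 1.5 mm, release, lift straight, and look.

```bash
python3 -m inch '[[0,0,0.001,0,0],[0,0,0.0018,0,0],[0,0,0.0018,0,0],[0,0,0.0018,0,0.6],[0,0,0.0018,0,0.7],[0,0,0.0018,0,0.7],[0,0,0.0018,0,0.7],[0,0,0.0018,0,0.7]]'; python3 -m inch '[[0,0,-0.03,0,0.7],[0,0,-0.07,0,0.7],[0,0,-0.11,0,0.7],[-0.03,0,-0.15,0,0.7],[-0.06,0,-0.16,0,0.7],[-0.06,0,-0.16,0,0.7],[-0.06,0,-0.16,0,0.7]]'; python3 - <<'E'
from h import *
np.set_printoptions(precision=3,suppress=True)
w=capture('wrist');save(w,'w12');s=capture('scene');save(s,'s12')
for t in ['mallet','presser']:
    for d in tip_of(w,t)[:1]: print(t,d['conf'],d['centre'],onz(w,d['centre'],3))
a=cv2.imread('pics/w12.png')[:230,150:470];b=cv2.imread('pics/s12.png')[130:310,170:490]
cv2.imwrite('pics/fin.png',cv2.resize(np.vstack([a,b]),None,fx=1.45,fy=1.45,interpolation=cv2.INTER_CUBIC))
E
```

```text
time: 39.2
tool_pos: [453.7, 193.0, 244.4]
tcp_rot: [3.142, 0.0, 2.936]
contact_force: [0.1, -0.7, 0.4]
grip_width: 63.0
finger_force: 0.0
time: 39.78
tool_pos: [513.4, 180.3, 405.0]
tcp_rot: [3.141, 0.002, 2.934]
contact_force: [-0.9, 0.3, -0.9]
grip_width: 64.1
finger_force: 0.0
mallet 0.9 [427.3, 110.2] [464.961 337.063   3.   ]
presser 0.59 [316.0, 126.2] [455.09  194.326   3.   ]
```

View pics/fin.png

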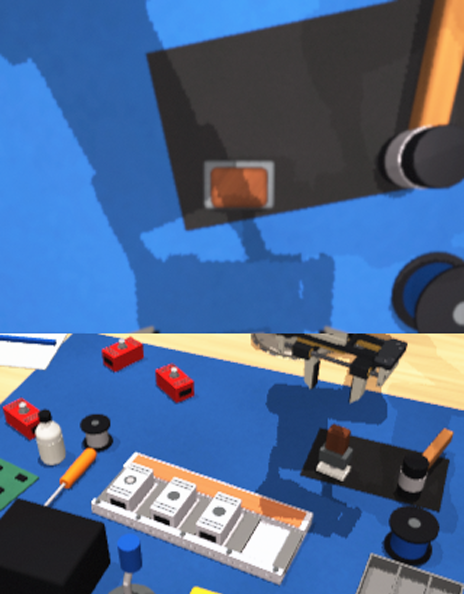

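The mallet and presser stand upright on the mat, and three modules sit seated with flush pins. The reels, bottle, screwdriver and red look-alikes are where they were. I'm handing in.

```bash
python3 -c "
from plant import *
print(close_job())"
```

```text
the job is handed in; nothing more can be done
None
```

I handed the job in at about 40 s of robot time; no verdict came back. By the last pictures the three modules (only three were present) are in bays with flush pins, the strip was pressed from end to end with steady force, and the mallet and presser stand on the mat.

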